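# Lay out the painting kit for the next sitting

### The job

Get the painter's table ready for the next sitting: first screw the cap of the amber jar fully down, then lay the tools flat in the kit tray in the order of use, each by itself in the middle of its own bay and lying along it, counting from the tray's pull handle: tweezers, palette knife, wide flat brush, round brush, ball stylus (a tool that is not on the table today leaves its bay empty). Also turn the sitting timer's knob back to its zero stop; let go of everything and leave the paint pots, tape and eraser where they stand.

Things in the scene. Friction and masses are not known exactly. Their poses are not given: they have to be found in the camera images.
- tray: Fixed aluminium kit tray, 306 mm long (its x) by 208 mm wide (its y), floor 4 mm thick, rim 14 mm high above the table. Four low dark ridges (3 mm high above the floor, 4 mm wide) across it make five bays, side by side along its length, 58 mm from centre to centre. A small wire pull handle is on the short end nearer the robot (-x end). Origin: centre of the underside, z up
- bay1 (a point): Middle of the floor of bay 1, counted from the end with the pull handle; frame as the tray: x along the tray away from its handle, y along the bay, z up. The bay is at least 54 mm wide between ridges and 200 mm long
- bay2 (a point): Middle of the floor of bay 2, counted from the end with the pull handle; frame as the tray: x along the tray away from its handle, y along the bay, z up. The bay is at least 54 mm wide between ridges and 200 mm long
- bay3 (a point): Middle of the floor of bay 3, counted from the end with the pull handle; frame as the tray: x along the tray away from its handle, y along the bay, z up. The bay is at least 54 mm wide between ridges and 200 mm long
- bay4 (a point): Middle of the floor of bay 4, counted from the end with the pull handle; frame as the tray: x along the tray away from its handle, y along the bay, z up. The bay is at least 54 mm wide between ridges and 200 mm long
- bay5 (a point): Middle of the floor of bay 5, counted from the end with the pull handle; frame as the tray: x along the tray away from its handle, y along the bay, z up. The bay is at least 54 mm wide between ridges and 200 mm long
- tweezers: Steel tweezers (V of two flat rigid arms joined at the wide heel end), 154 mm long, 20 mm wide at the heel, about 13 mm wide over the arms at the origin, narrowing to the tips, 10 mm high. Loose, lying on the table. Origin on its long axis near mid length; x runs along it, heel at -77 mm, tips at +77 mm. 30 g. The arms do not spring
- knife: Palette knife (small trowel-shaped painting spatula): brown wooden handle 95 mm long, 17 mm wide, 16 mm high, with a thin steel blade 30 mm wide, pointed. 175 mm overall. Loose, lying on the table. Origin on its long axis near mid length; x runs along it: handle from -80 to +15 mm (so it can be gripped at the origin), blade from there to +95 mm. 50 g
- flat_brush: Wide flat brush: pale wooden handle 105 mm long, 15 mm wide, 14 mm high; steel ferrule and dark bristle block 36 mm wide.  170 mm overall. Loose, lying on the table. Origin on its long axis near mid length; x runs along it: handle from -85 to +20 mm, bristle end at +85 mm. 40 g
- round_brush: Slender round brush: pale wooden handle 112 mm long, 13 mm wide and high; round steel ferrule as thick as the handle, dark pointed bristles. 170 mm overall. Loose, lying on the table. Origin on its long axis near mid length; x runs along it: handle from -85 to +27 mm, bristle point at +85 mm. 30 g
- stylus: Double-ended ball stylus: brown wooden shaft 96 mm long, 13 mm wide and high, with a thin steel rod and steel ball at both ends, no bristles. 145 mm overall. Loose, lying on the table. Origin on its long axis near mid length; x runs along it, shaft from -48 to +48 mm. 30 g
- jar: Amber glass jar of cleaning medium, 68 mm diameter, on an 80 mm square white foot screwed to the table (fixed); neck and white screw cap on top. Origin: centre of the underside of the foot
- cap_top (a point): Centre of the top of the white ribbed screw cap (48 mm diameter, 26 mm high, grip it round its side); 104 mm above the table when fully down, higher by 1 mm per radian unscrewed. It turns about the vertical through this point
- cap (a joint): How far the cap is unscrewed, rad: 0 = fully down (stop). Falls as the cap is turned clockwise seen from above; starts between 4 and 7. Light friction 0.04 N m, stays where left. The cap sinks 1 mm per radian
- timer: Sitting timer: grey case 110 x 110 x 40 mm with a white dial face, fixed to the table. Origin: centre of the underside; its x points to the thick zero mark on the dial face
- dial_grip (a point): On the vertical axis of the timer knob, at gripping height (63 mm above the table). The knob is a black upright bar 50 mm long, 13 mm wide, its flat sides from 50 to 72 mm above the table, on a round skirt of 27 mm radius; a white line marks its pointer end. The frame is that of the case, it does not turn with the knob
- dial (a joint): Angle of the knob, rad: 0 = zero stop, pointer at the thick zero mark (along the timer +x); grows as the knob turns clockwise seen from above, up to 5.2; starts between 1.8 and 4.4, turn it anticlockwise to bring it back. Friction 0.03 N m, stays where left (the timer does not run)
- paint_pot: Bystander: small pot of paint, 44 mm wide, 50 mm high, loose
- paint_jar: Bystander: jar of paint, 60 mm wide, 90 mm high, loose
- tape: Bystander: roll of paper tape, 90 mm wide, 24 mm high, lying flat, loose
- eraser: Bystander: rubber eraser block 55 x 35 x 22 mm, loose
There are look-alikes about, which are no part of the job. Leave any blue or yellow look-alike of the timer alone.

How it is judged:
On the way, in this order (a step that is already met when the one before it is completed fails the run):
1. the jar cap is screwed fully down (value of joint cap below 0.15 rad), for 0.2 s.
2. every tool present lies in its own bay, released (x of tweezers in the frame of bay1 between -0.02 and 0.02 m and y of tweezers in the frame of bay1 between -0.025 and 0.025 m and z of tweezers in the frame of bay1 below 0.014 m and angle between the x axis of each of tweezers, knife, flat_brush, round_brush, stylus and the y axis of tray, either way round below 0.3 rad and angle between tweezers's own x axis and vertical between 1.42 and 1.72 rad and linear speed of each of tweezers, knife, flat_brush, round_brush, stylus below 0.03 m/s and contact force between each of tweezers, knife, flat_brush, round_brush, stylus and the fingers below 0.1 N and x of knife in the frame of bay2 between -0.02 and 0.02 m and y of knife in the frame of bay2 between -0.025 and 0.025 m and z of knife in the frame of bay2 below 0.014 m and angle between knife's own x axis and vertical between 1.42 and 1.72 rad and x of flat_brush in the frame of bay3 between -0.02 and 0.02 m and y of flat_brush in the frame of bay3 between -0.025 and 0.025 m and z of flat_brush in the frame of bay3 below 0.014 m and angle between flat_brush's own x axis and vertical between 1.42 and 1.72 rad and x of round_brush in the frame of bay4 between -0.02 and 0.02 m and y of round_brush in the frame of bay4 between -0.025 and 0.025 m and z of round_brush in the frame of bay4 below 0.014 m and angle between round_brush's own x axis and vertical between 1.42 and 1.72 rad and x of stylus in the frame of bay5 between -0.02 and 0.02 m and y of stylus in the frame of bay5 between -0.025 and 0.025 m and z of stylus in the frame of bay5 below 0.014 m and angle between stylus's own x axis and vertical between 1.42 and 1.72 rad), for 0.2 s.
At the end, for the whole second after the job is handed in: Each tool present lies flat and released at rest in its own bay (order as in the goal), its middle within 20 mm of the bay centre across and 25 mm along, within 0.3 rad of the bay direction; cap within 0.15 rad of fully down; timer knob within 0.12 rad of its zero stop (all of step 2 and value of joint cap below 0.15 rad and value of joint dial below 0.12 rad); the robot touches nothing.
It fails at once if a bystander is pushed more than 50 mm or tipped over (distance of any of paint_pot, paint_jar, tape, eraser from where it was at the start of the episode above 0.05 m or angle between any of paint_pot, paint_jar, tape, eraser's own z axis and vertical above 0.5 rad).
Of tweezers, knife, flat_brush, round_brush, stylus only 3 to 5 are there at a start; the rules pass over those that are not, and their reading is None.
At some moment in a run one of tweezers, knife, flat_brush, round_brush, stylus may be knocked a few centimetres aside while the robot is not near it.
Once in a run the grip may slacken for a moment while it holds something.
It also fails if it takes over 210 s, if anything falls off the work surface, if the arm or the gripper's body presses on something with over 40 N, if the wrist force passes 120 N, or if a joint passes its speed limit or range.

### The arm

A 7-joint arm with a two-finger parallel gripper is mounted at the origin on the work surface. World frame = base frame: x ahead of the robot, y to its left, z up, the work surface at z = 0. Lengths are in m, angles in rad, forces in N, time in s.
With the tool pointing down it reaches from about 0.425 to 0.875 m from the base axis. Payload 4.7 kg.
Tool frame: the origin (TCP) lies on the centre line of the jaws, within the pads' length; the fingertips stand 14 mm ahead of it and the grasp point (between the pads) lies 5 mm behind it; z points along the fingers, y is the direction in which the jaws open and shut (so a half turn about z gives the same grasp; the last joint's range is limited). The gripper opens to 87 mm and grips with 3 to 60 N. Pads are 19 mm wide; open, the fingers measure 117 mm over their backs; the gripper's body (75 mm by 190 mm) begins 51 mm behind the grasp point.
Start: joints at [-1.312, 0.321, -0.07, 1.45, 0.023, 1.371, -0.057], TCP at [0.158, 0.631, 0.237] pointing down, gripper open.
Joint ranges: [-2.86, 2.86], [-0.3, 2.09], [-1.38, 1.24], [0.06, 2.45], [-1.56, 4.7], [0.09, 2.05], [-2.69, 2.69]. Speed limits (rad/s): [2.57, 2.57, 3.14, 3.14, 3.14, 3.14, 3.14].

### API

Orientations are given as a rotation vector (axis times angle).
In Python, from bench import ctrl, optics, models gives the robot as it stands. The module is installed in compiled form; this text tells all that it offers.
- The arm moves only by the tool arm_command, never from a script. Its argument "motion" is a list of rows, each a list of 3 entries, a list of its own where there are three numbers: the shift along the tool's x, y, z in mm, then the turn, a rotation vector about the tool's x, y, z in degrees, then the closure, from 0 (fully open) to 1 (shut). In form: [[[x, y, z], [ax, ay, az], claw], ...]. A call has 1 to 8 rows; each row shifts and turns the commanded pose from where the row before left it, along the tool's axes as they then stand; what a row does not reach is not made up. A row lasts 1/12 s, in which the tool goes at most 41.7 mm and 7.16 degrees, less where a joint would pass 70% of its speed; a pose out of reach is approached as far as the arm can. A call with a gripper value outside its range is refused whole. The fingers move at their own pace and stop on an object; "force" is the grip in N (left out, the last holds). Time passes only in rows, so rows that do not move let the fingers close. It gives the time, the measured TCP pose, the force and the opening at its end, in the units of the state.
- ctrl.get_state(): the state, without advancing time (a new reading comes with each control period).
- optics.get_image(name): name is "scene" or "top" or "wrist"; returns (picture, depth): 400x640x3 uint8, blue, green, red; 400x640 float32, m along the optical axis (not along the pixel's ray), 0 where there is no reading.
- optics.camera_model(name): a dict with "fovy" (degrees; the focal length in pixels is half the picture's height over the tangent of half this angle, whatever the lens; pixels are square), "cx", "cy" (the principal point, pixels), "distortion" ([k1, k2, p1, p2, k3] as OpenCV has them; the pictures are not rectified), "rvec" (rotation vector, rad) and "tvec" (3), from world to camera coordinates, as OpenCV has them; the wrist camera has in their place "mount" (4x4, takes a point from camera to tool coordinates, whose origin is the TCP and whose axes are the flange's). Camera axes: x right, y down, z forward; pixel columns grow to the right and rows downward; lengths in m; the calibration is good to about 2 mm. A picture is of the moment at which its call begins: read the wrist's pose just before it. camera_model takes no time and is no camera call.
- ctrl.close_job(): hands the job in, once; it reports no verdict.
Trained networks look in the newest picture that a camera, given by its name, has taken for a name from the list of things; names that differ only in an ending like _2 or _b are one class to them, and where a whole thing is asked for, a point or a joint stands for the part that bears it (a point fixed in the world has none). Each returns a list of dicts, best first, with "conf" (0 to 1); they miss things now and then, are a little off and sometimes report something else, mostly with a low value. They report only what shows in the picture. A call takes as long as a camera call. They do not tell look-alikes from the thing itself.
- models.search_frame(camera, target): "location" ([x, y, z] in m, in the coordinates of the camera as it stood for that picture, good to about 4 mm: the middle of the surface that is visible of it).
- models.silhouettes(camera, target): "pixels" (400x640 bool, what is visible of it).
The state is a dict: "time": time; "joint_positions": joint angles; "qd": joint speeds; "joint_torque": joint torques, N m; "position": TCP position; "tool_rot": TCP orientation; "ft_force": force on the tool from outside, world axes, zero at the start; "torque": the same for the moment, N m; "grip_width": opening from 0.0 (shut) to 1.0 (fully open).
Only numpy, scipy, OpenCV 4.12 (cv2) and the standard library are available. Lean on these libraries where they do the work, as an engineer would, in place of code of your own. Each camera call takes 0.05 s, during which the arm holds its last target.

## Working session

There is one attempt and no reset: what is moved stays moved. The work goes in short steps, Python scripts to look and compute and a tool call to move; the robot and the scene stay as the last step left them, time stands still between calls to the robot, and variables do not carry over. Pictures are saved under pics/ and viewed, and the job is handed in when it is done.

Besides the shell and the picture viewer there is one more tool, called by a JSON object that holds its "op" and its "data". arm_command: Moves the arm, as the interface text tells. Its arguments: {"type":"object","properties":{"motion":{"type":"array","items":{"type":"array"}},"force":{"type":"number"}},"required":["motion"]}

```bash
mkdir -p pics; cat > h.py <<'E'
import numpy as np, cv2
from bench import ctrl, optics, models
from scipy.spatial.transform import Rotation as R
def K(m):
    f=200/np.tan(np.radians(m['fovy'])/2)
    return np.array([[f,0,m['cx']],[0,f,m['cy']],[0,0,1.]]),np.array(m['distortion'],float)
def shot(name,fn=None):
    s=ctrl.get_state(); im,d=optics.get_image(name)
    if fn: cv2.imwrite('pics/'+fn,im)
    return s,im,d
def Tcw(name,s=None):
    m=optics.camera_model(name); T=np.eye(4)
    if 'mount' in m:
        A=np.eye(4);A[:3,:3]=R.from_rotvec(s['tool_rot']).as_matrix();A[:3,3]=s['position']
        return A@np.array(m['mount'])
    T[:3,:3]=R.from_rotvec(np.ravel(m['rvec'])).as_matrix();T[:3,3]=np.ravel(m['tvec'])
    return np.linalg.inv(T)
def px2w(name,pts,s=None,z=None,d=None):
    """pixels -> world, at plane height z or with depth d"""
    m=optics.camera_model(name);k,D=K(m);T=Tcw(name,s)
    pts=np.array(pts,float).reshape(-1,2)
    n=cv2.undistortPoints(pts.reshape(-1,1,2),k,D).reshape(-1,2)
    r=np.c_[n,np.ones(len(n))]
    if d is not None:
        dd=np.array([d[int(round(v)),int(round(u))] for u,v in pts]); P=r*dd[:,None]
        return P@T[:3,:3].T+T[:3,3]
    w=r@T[:3,:3].T; t=(z-T[2,3])/w[:,2]
    return T[:3,3]+w*t[:,None]
def w2px(name,P,s=None):
    m=optics.camera_model(name);k,D=K(m);T=np.linalg.inv(Tcw(name,s))
    return cv2.projectPoints(np.array(P,float).reshape(-1,1,3),cv2.Rodrigues(T[:3,:3])[0],T[:3,3],k,D)[0].reshape(-1,2)
def st():
    s=ctrl.get_state();r=R.from_rotvec(s['tool_rot']).as_matrix()
    print('t',round(s['time'],2),'p',np.round(s['position'],4),'x',np.round(r[:,0],3),'y',np.round(r[:,1],3),'z',np.round(r[:,2],3),'F',np.round(s['ft_force'],1),'M',np.round(s['torque'],2),'w',round(s['grip_width'],3),'q',np.round(s['joint_positions'],2))
    return s
E
python3 - <<'E'
from h import *
st()
for n in ['scene','top','wrist']:
    s,im,d=shot(n,n+'0.png'); m=optics.camera_model(n); print(n,{k:np.round(v,3).tolist() for k,v in m.items()})
    if n!='wrist':print(Tcw(n)[:3,3])
E
```

```text
t 0.0 p [0.1575 0.6301 0.2355] x [-0.97   0.242 -0.   ] y [ 0.242  0.97  -0.002] z [-0.    -0.002 -1.   ] F [ 1.  -0.5 -0.9] M [0.05 0.05 0.04] w 0.995 q [-1.31  0.32 -0.07  1.45  0.02  1.37 -0.06]
scene {'fovy': 54.242, 'cx': 326.291, 'cy': 199.2, 'distortion': [-0.053, 0.0, 0.0, 0.0, 0.0], 'rvec': [2.128, 1.382, -0.474], 'tvec': [-0.262, -0.299, 1.436]}
[ 1.13254006 -0.22440964  0.94251146]
top {'fovy': 56.357, 'cx': 312.34, 'cy': 203.799, 'distortion': [-0.059, 0.0, 0.0, 0.0, 0.0], 'rvec': [2.12, -2.166, 0.171], 'tvec': [0.055, 0.504, 1.04]}
[0.33882286 0.05089842 1.1046405 ]
wrist {'fovy': 58.022, 'cx': 323.765, 'cy': 196.971, 'distortion': [-0.07, 0.0, 0.0, 0.0, 0.0], 'mount': [[-0.0, -0.965, -0.26, 0.072], [1.0, -0.0, 0.001, 0.0], [-0.001, -0.26, 0.965, -0.148], [0.0, 0.0, 0.0, 1.0]]}
```

View pics/top0.png

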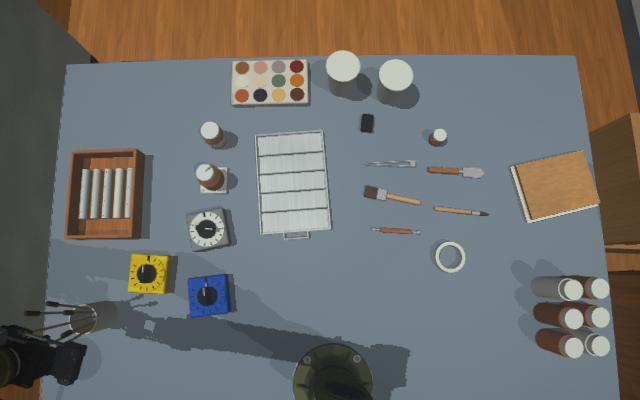

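View pics/scene0.png

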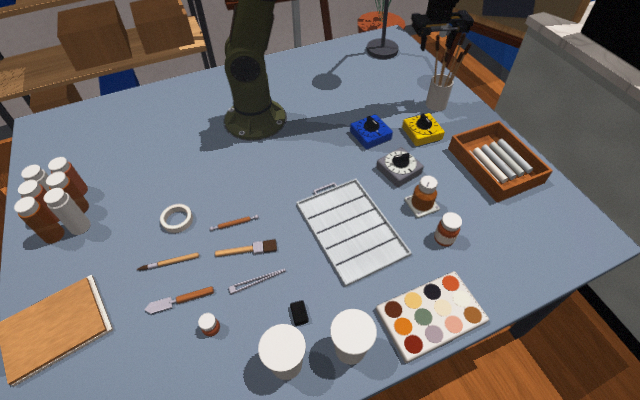

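View pics/wrist0.png

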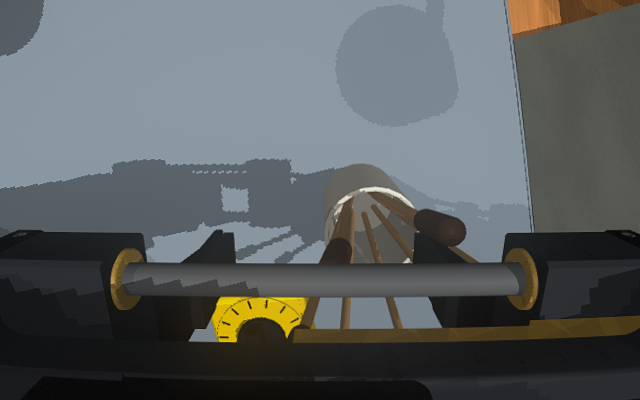

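The top view shows all five tools: tweezers (390,163), knife (455,171), flat brush (392,195), round brush (461,211), stylus (396,231). The tray is at (292,182) with its handle at (297,235). The jar on a white foot is at (210,178) and the grey timer at (207,229). The blue and yellow timers and the footless jar at (212,132) are look-alikes. Next I measure them.

```bash
python3 - <<'E'
from h import *
s,im,d=shot('top')
T=Tcw('top')
for n in ['tweezers','knife','flat_brush','round_brush','stylus','tray','bay1','bay5','jar','cap','cap_top','timer','dial','dial_grip','paint_pot','paint_jar','tape','eraser']:
    r=models.search_frame('top',n)
    for x in r[:3]:
        P=T[:3,:3]@np.array(x['location'])+T[:3,3]
        print(n,round(x['conf'],2),np.round(P,3),np.round(w2px('top',P)[0]))
print(ctrl.get_state()['time'])
im2=cv2.resize(im[110:250,180:500],None,fx=2.5,fy=2.5,interpolation=cv2.INTER_CUBIC);cv2.imwrite('pics/crop1.png',im2)
E
```

```text
tweezers 0.67 [ 0.627 -0.203  0.011] [393. 164.]
tweezers 0.32 [0.705 0.327 0.084] [212. 134.]
tweezers 0.31 [0.44  0.349 0.05 ] [206. 228.]
knife 0.93 [ 0.6   -0.409  0.008] [460. 172.]
knife 0.16 [ 0.344 -0.357  0.025] [452. 256.]
flat_brush 0.65 [ 0.527 -0.169  0.014] [384. 196.]
round_brush 0.51 [ 0.477 -0.394  0.011] [459. 211.]
stylus 0.52 [ 0.427 -0.197  0.01 ] [395. 230.]
tray 0.71 [0.579 0.102 0.004] [292. 182.]
tray 0.6 [ 0.345 -0.355  0.025] [451. 256.]
bay1 0.96 [0.578 0.107 0.007] [291. 182.]
bay5 0.96 [0.578 0.107 0.007] [291. 182.]
jar 0.72 [0.576 0.328 0.065] [212. 180.]
cap 0.61 [0.588 0.337 0.11 ] [205. 172.]
cap_top 0.64 [0.592 0.34  0.11 ] [204. 171.]
timer 0.88 [0.316 0.509 0.043] [149. 273.]
timer 0.84 [0.439 0.342 0.045] [208. 229.]
timer 0.77 [0.256 0.333 0.045] [211. 294.]
dial 0.79 [0.441 0.347 0.046] [207. 228.]
dial 0.76 [0.254 0.339 0.049] [208. 295.]
dial 0.65 [0.319 0.513 0.049] [147. 272.]
dial_grip 0.74 [0.251 0.334 0.041] [211. 296.]
dial_grip 0.74 [0.314 0.507 0.045] [150. 274.]
dial_grip 0.61 [0.444 0.341 0.039] [210. 227.]
paint_pot 0.71 [ 0.698 -0.334  0.051] [438. 136.]
paint_jar 0.81 [0.706 0.33  0.084] [211. 134.]
tape 0.69 [ 0.344 -0.355  0.028] [452. 256.]
tape 0.38 [0.589 0.335 0.111] [206. 172.]
eraser 0.55 [ 0.755 -0.125  0.02 ] [366. 123.]
1.1
```

View pics/crop1.png

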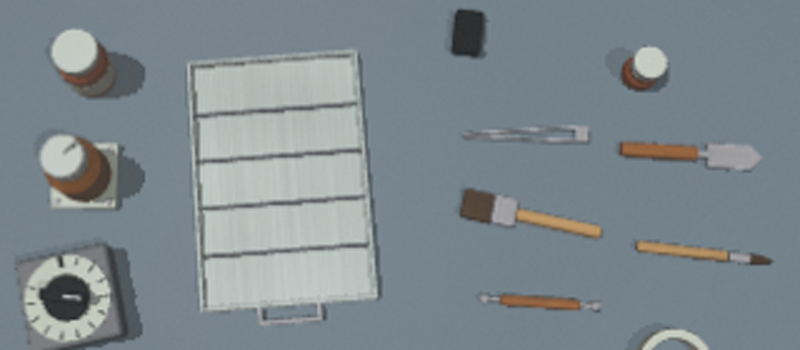

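```bash
cat >> h.py <<'E'
def go(x,y,z,hd=None,s=None):
    """hd: desired heading (deg) of tool y (jaw direction), mod 180. prints tool-frame move"""
    s=s or ctrl.get_state();r=R.from_rotvec(s['tool_rot']).as_matrix()
    d=r.T@(np.array([x,y,z])-s['position'])*1000
    # tilt correction to straight down
    zt=r.T@np.array([0,0,-1]); tilt=np.degrees(np.cross([0,0,1],zt))
    h=np.degrees(np.arctan2(r[1,1],r[0,1]))
    out=f"shift(tool mm) {np.round(d,1)} tilt {np.round(tilt,2)} yheading {h:.1f} q7 {s['joint_positions'][6]:.2f}"
    if hd is not None:
        a=(h-hd+90)%180-90   # positive tool-z turn = clockwise = heading falls
        out+=f" turn z {a:.1f} or {a-180*np.sign(a):.1f}"
    print(out)
E
python3 - <<'E'
from h import *
go(.59,.338,.355)
c=np.array([[190,62],[356,52],[376,298],[204,310]])/2.5+[180,110]
P=px2w('top',c,z=.014);print(np.round(P,4),P.mean(0))
e=P[0]+P[1]-P[2]-P[3];print('tray x heading',np.degrees(np.arctan2(e[1],e[0])))
s,im,d=shot('top')
for n,L in [('tweezers',0.005),('knife',.008),('flat_brush',.007),('round_brush',.0065),('stylus',.0065)]:
    r=models.silhouettes('top',n)[0]; m=r['pixels']
    v,u=np.nonzero(m); P=px2w('top',np.c_[u,v],z=L)[:,:2]; c=P.mean(0); w,V=np.linalg.eigh(np.cov((P-c).T)); a=V[:,1]
    t=(P-c)@a; b=(P-c)@V[:,0]; mid=c+a*(t.max()+t.min())/2
    wl=np.ptp(b[t<t.min()+.03]);wr=np.ptp(b[t>t.max()-.03])
    print(n,round(r['conf'],2),m.sum(),'mid',np.round(mid,3),'len',round(np.ptp(t),3),'dir',np.round(a,3),'w-end',round(wl,3),'w+end',round(wr,3))
E
```

```text
shift(tool mm) [-490.5 -179.1 -118.4] tilt [ 0.01  0.   -0.  ] yheading 76.0 q7 -0.06
[[ 0.7258  0.2113  0.014 ]
 [ 0.734   0.0082  0.014 ]
 [ 0.4325 -0.0073  0.014 ]
 [ 0.4227  0.1941  0.014 ]] [0.57875645 0.10158225 0.014     ]
tray x heading 3.089849466480819
tweezers 0.59 54 mid [ 0.63  -0.206] len 0.12 dir [0.028 1.   ] w-end 0.01 w+end 0.003
knife 0.75 408 mid [ 0.601 -0.395] len 0.171 dir [0.08  0.997] w-end 0.029 w+end 0.02
flat_brush 0.68 428 mid [ 0.528 -0.195] len 0.167 dir [0.245 0.969] w-end 0.015 w+end 0.037
round_brush 0.82 238 mid [ 0.479 -0.4  ] len 0.162 dir [0.138 0.99 ] w-end 0.012 w+end 0.014
stylus 0.49 122 mid [ 0.426 -0.202] len 0.083 dir [0.084 0.996] w-end 0.016 w+end 0.012
```

{"op": "arm_command", "data": {"motion": [[[0, 0, -40], [0, 0, 0], 0], [[0, 0, -40], [0, 0, 0], 0], [[0, 0, -40], [0, 0, 0], 0]]}}

```text
time: 1.65
position: [0.1574, 0.63, 0.3574]
tool_rot: [-0.383, -3.118, 0.003]
ft_force: [0.9, 1.2, 0.7]
grip_width: 1.002
```

{"op": "arm_command", "data": {"motion": [[[-37.7, -13.8, 0], [0, 0, 0], 0], [[-37.7, -13.8, 0], [0, 0, 0], 0], [[-37.7, -13.8, 0], [0, 0, 0], 0], [[-37.7, -13.8, 0], [0, 0, 0], 0], [[-37.7, -13.8, 0], [0, 0, 0], 0], [[-37.7, -13.8, 0], [0, 0, 0], 0], [[-37.7, -13.8, 0], [0, 0, 0], 0], [[-37.7, -13.8, 0], [0, 0, 0], 0]]}}

```text
time: 2.32
position: [0.4248, 0.4491, 0.3569]
tool_rot: [0.383, 3.118, 0.001]
ft_force: [0.6, 0.5, -0.1]
grip_width: 0.998
```

{"op": "arm_command", "data": {"motion": [[[-37.7, -13.8, 0], [0, 0, 0], 0], [[-37.7, -13.8, 0], [0, 0, 0], 0], [[-37.7, -13.8, 0], [0, 0, 0], 0], [[-37.7, -13.8, 0], [0, 0, 0], 0], [[-37.7, -13.8, 0], [0, 0, 0], 0], [[0, 0, 0], [0, 0, 0], 0]]}}

```text
time: 2.82
position: [0.5968, 0.3284, 0.3554]
tool_rot: [0.404, 3.111, -0.01]
ft_force: [-0.6, -2.1, -0.4]
grip_width: 1.003
```

```bash
python3 - <<'E'
from h import *
st()
s,im,d=shot('wrist','w1.png')
T=Tcw('wrist',s)
for n in ['cap_top','cap','jar','timer','dial','paint_jar']:
    for x in models.search_frame('wrist',n)[:3]:
        P=T[:3,:3]@np.array(x['location'])+T[:3,3]
        print(n,round(x['conf'],2),np.round(P,4),np.round(w2px('wrist',P,s)[0]))
E
```

```text
t 2.82 p [0.5968 0.3284 0.3554] x [-0.967  0.255 -0.005] y [ 0.255  0.967 -0.006] z [ 0.004 -0.007 -1.   ] F [-0.6 -2.1 -0.4] M [-0.18  0.01 -0.05] w 1.003 q [-0.71  0.37  0.23  1.16 -0.08  1.62  0.82]
cap_top 0.63 [0.5892 0.3424 0.1049] [335. 156.]
cap 0.91 [0.5898 0.3357 0.1073] [329. 158.]
jar 0.93 [0.5818 0.3395 0.0662] [330. 145.]
jar 0.41 [0.5458 0.1081 0.0023] [165. 157.]
timer 0.75 [0.4491 0.3516 0.0343] [312.  34.]
dial 0.93 [0.4431 0.3487 0.0492] [308.  28.]
paint_jar 0.83 [0.7023 0.339  0.0903] [354. 243.]
paint_jar 0.39 [0.5489 0.1097 0.0056] [166. 160.]
```

View pics/w1.png

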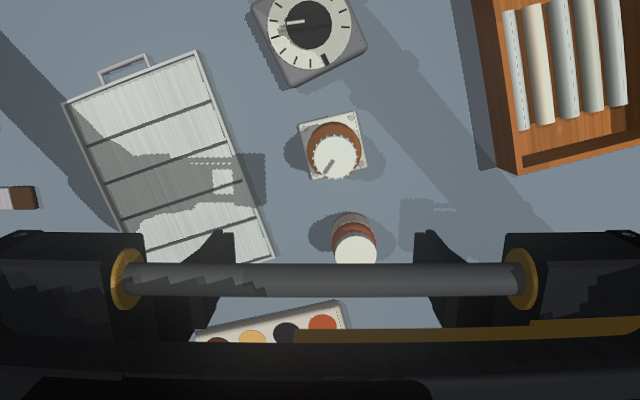

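The wrist view shows the ribbed cap on the jar with the white foot at (334,158). The plain paint jar has no foot and sits at (355,248), so the jar with the foot is the target.

```bash
python3 - <<'E'
from h import *
s,im,d=shot('wrist')
g=im[120:195,300:375];cv2.imwrite('pics/capcrop.png',cv2.resize(g,None,fx=7,fy=7,interpolation=cv2.INTER_CUBIC))
P=px2w('wrist',[[334,157]],s,z=.109);print(P)
v,u=np.mgrid[120:195:1,300:375:1];u=u.ravel();v=v.ravel()
ok=d[v,u]>0;W=px2w('wrist',np.c_[u,v][ok],s,d=d);k=W[:,2]>.1;print(k.sum(),W[k].min(0),W[k].max(0),np.median(W[k],0))
top=W[k];(cx,cy),r=cv2.minEnclosingCircle(top[:,:2].astype(np.float32));print(cx,cy,r)
s,im,d=shot('top')
v,u=np.mgrid[155:200,185:230];u=u.ravel();v=v.ravel();ok=d[v,u]>0;W=px2w('top',np.c_[u,v][ok],d=d);k=W[:,2]>.1;print(k.sum(),np.median(W[k],0));print(cv2.minEnclosingCircle(W[k][:,:2].astype(np.float32)))
E
```

```text
[[0.58048312 0.35428799 0.109     ]]
1448 [0.56589158 0.31686506 0.10018657] [0.61459855 0.36621989 0.11255023] [0.58932421 0.34191927 0.10953605]
0.5900604128837585 0.34159690141677856 0.02495306171476841
337 [0.57805042 0.32892683 0.11035678]
((0.5668096542358398, 0.3055151104927063), 0.06325719505548477)
```

View pics/capcrop.png

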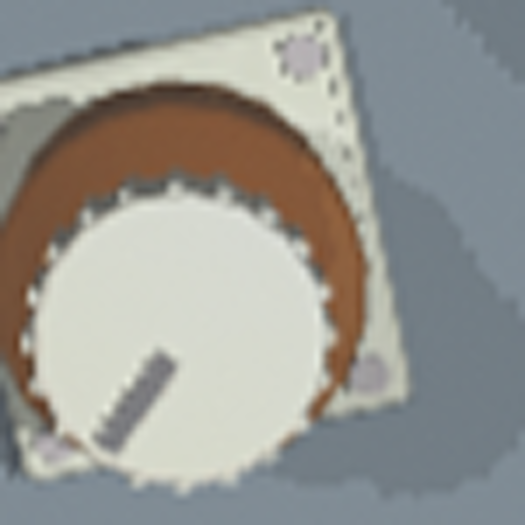

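```bash
python3 - <<'E'
from h import *
st(); go(.590,.3415,.22)
E
```

```text
t 3.27 p [0.5886 0.339  0.3569] x [-0.971  0.24   0.   ] y [0.24  0.971 0.001] z [ 0.     0.001 -1.   ] F [ 0.   0.5 -0. ] M [-0.04  0.02 -0.05] w 0.999 q [-0.72  0.36  0.22  1.17 -0.08  1.62  0.82]
shift(tool mm) [ -0.8   2.6 136.9] tilt [ 0.04 -0.    0.  ] yheading 76.1 q7 0.82
```

{"op": "arm_command", "data": {"motion": [[[-0.8, 2.6, 17], [0, 0, -7], 0], [[0, 0, 17], [0, 0, -7], 0], [[0, 0, 17], [0, 0, -7], 0], [[0, 0, 17], [0, 0, -7], 0], [[0, 0, 17], [0, 0, -7], 0], [[0, 0, 17], [0, 0, -7], 0], [[0, 0, 17], [0, 0, -7], 0], [[0, 0, 17], [0, 0, -7], 0]]}}

```text
time: 3.93
position: [0.5904, 0.3408, 0.2201]
tool_rot: [-1.136, 2.929, 0.0]
ft_force: [0.0, -0.0, -0.5]
grip_width: 1.003
```

{"op": "arm_command", "data": {"motion": [[[0, 0, 0], [0, 0, -7], 0], [[0, 0, 0], [0, 0, -7], 0], [[0, 0, 0], [0, 0, -7], 0], [[0, 0, 0], [0, 0, -7], 0], [[0, 0, 0], [0, 0, -7], 0], [[0, 0, 0], [0, 0, 0], 0]]}}

```text
time: 4.43
position: [0.5906, 0.3407, 0.2209]
tool_rot: [-1.96, 2.455, 0.0]
ft_force: [0.3, 0.2, -0.3]
grip_width: 1.002
```

```bash
python3 - <<'E'
from h import *
st(); go(.590,.3415,.095)
s,im,d=shot('wrist','w2.png')
E
```

```text
t 4.43 p [0.5906 0.3407 0.2209] x [-0.221 -0.975 -0.001] y [-0.975  0.221 -0.   ] z [ 0.  0. -1.] F [ 0.3  0.2 -0.3] M [0.07 0.1  0.  ] w 1.002 q [-0.55  0.39 -0.02  1.39  0.01  1.36  2.35]
shift(tool mm) [ -0.6   0.7 125.9] tilt [-0.01  0.03  0.  ] yheading 167.2 q7 2.35
```

View pics/w2.png

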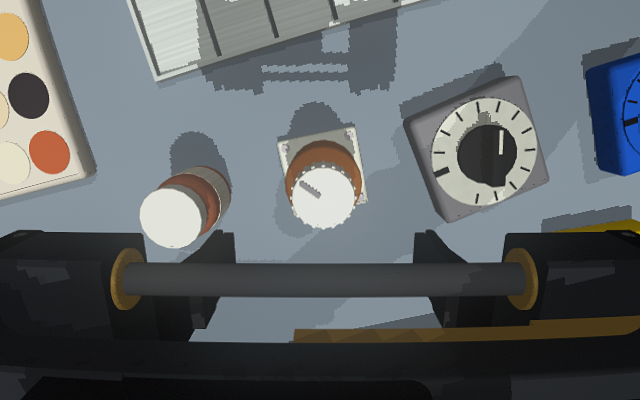

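{"op": "arm_command", "data": {"motion": [[[-0.6, 0.7, 35], [0, 0, 0], 0], [[0, 0, 35], [0, 0, 0], 0], [[0, 0, 30], [0, 0, 0], 0], [[0, 0, 15], [0, 0, 0], 0], [[0, 0, 7], [0, 0, 0], 0], [[0, 0, 0], [0, 0, 0], 0], [[0, 0, 0], [0, 0, 0], 0.3], [[0, 0, 0], [0, 0, 0], 1]], "force": 20}}

```text
time: 5.15
position: [0.5916, 0.3417, 0.1008]
tool_rot: [-1.952, 2.457, -0.001]
ft_force: [0.8, 0.1, 0.6]
grip_width: 0.921
```

{"op": "arm_command", "data": {"motion": [[[0, 0, 0], [0, 0, 0], 1], [[0, 0, 0], [0, 0, 0], 1], [[0, 0, 0], [0, 0, 0], 1], [[0, 0, 0], [0, 0, 0], 1]]}}

```text
time: 5.48
position: [0.5907, 0.341, 0.0993]
tool_rot: [-1.954, 2.458, -0.0]
ft_force: [-0.6, -1.1, 0.3]
grip_width: 0.629
```

```bash
python3 - <<'E'
from h import *
st(); go(.590,.3415,.099)
E
```

```text
t 5.48 p [0.5907 0.341  0.0993] x [-0.226 -0.974 -0.001] y [-0.974  0.226 -0.001] z [ 0.001  0.001 -1.   ] F [-0.6 -1.1  0.3] M [ 0.03  0.16 -0.  ] w 0.629 q [-0.55  0.47 -0.02  1.52  0.01  1.14  2.35]
shift(tool mm) [-0.3  0.8  0.3] tilt [-0.05  0.04  0.  ] yheading 167.0 q7 2.35
```

{"op": "arm_command", "data": {"motion": [[[0, 0, 0], [0, 0, 0], 1], [[0, 0, 0], [0, 0, 0], 1], [[0, 0, 0], [0, 0, 0], 1], [[0, 0, 0.1], [0, 0, 6], 1], [[0, 0, 0.1], [0, 0, 6], 1], [[0, 0, 0.1], [0, 0, 6], 1]]}}

```text
time: 5.98
position: [0.5912, 0.3408, 0.0987]
tool_rot: [-1.538, 2.738, -0.0]
ft_force: [1.9, -0.7, 0.6]
grip_width: 0.547
```

```bash
python3 - <<'E'
from h import *
st()
E
```

```text
t 5.98 p [0.5912 0.3408 0.0987] x [-0.52  -0.854 -0.001] y [-0.854  0.52  -0.001] z [ 0.001  0.001 -1.   ] F [ 1.9 -0.7  0.6] M [ 0.06 -0.29  0.09] w 0.547 q [-0.59  0.48  0.04  1.52 -0.02  1.14  2.05]
```

{"op": "arm_command", "data": {"motion": [[[0, 0, 0.12], [0, 0, 7], 1], [[0, 0, 0.12], [0, 0, 7], 1], [[0, 0, 0.12], [0, 0, 7], 1], [[0, 0, 0.12], [0, 0, 7], 1], [[0, 0, 0.12], [0, 0, 7], 1], [[0, 0, 0.12], [0, 0, 7], 1], [[0, 0, 0.12], [0, 0, 7], 1], [[0, 0, 0.12], [0, 0, 7], 1]]}}

```text
time: 6.65
position: [0.5913, 0.3408, 0.0977]
tool_rot: [-0.072, 3.139, 0.001]
ft_force: [2.1, -0.4, 0.0]
grip_width: 0.543
```

{"op": "arm_command", "data": {"motion": [[[0, 0, 0.12], [0, 0, 7], 1], [[0, 0, 0.12], [0, 0, 7], 1], [[0, 0, 0.12], [0, 0, 7], 1], [[0, 0, 0.12], [0, 0, 7], 1], [[0, 0, 0.12], [0, 0, 7], 1], [[0, 0, 0.12], [0, 0, 7], 1], [[0, 0, 0.12], [0, 0, 7], 1], [[0, 0, 0.12], [0, 0, 7], 1]]}}

```text
time: 7.32
position: [0.5913, 0.3407, 0.0968]
tool_rot: [1.41, 2.806, 0.002]
ft_force: [3.0, -0.1, 1.4]
grip_width: 0.549
```

{"op": "arm_command", "data": {"motion": [[[0, 0, 0.12], [0, 0, 7], 1], [[0, 0, 0.12], [0, 0, 7], 1], [[0, 0, 0.12], [0, 0, 7], 1], [[0, 0, 0.12], [0, 0, 7], 1], [[0, 0, 0.12], [0, 0, 7], 1], [[0, 0, 0.12], [0, 0, 7], 1], [[0, 0, 0.12], [0, 0, 7], 1], [[0, 0, 0.12], [0, 0, 7], 1]]}}

```text
time: 7.98
position: [0.5912, 0.3407, 0.0958]
tool_rot: [2.563, 1.815, 0.002]
ft_force: [1.7, -0.8, 0.2]
grip_width: 0.545
```

```bash
python3 - <<'E'
from h import *
st(); go(.590,.3415,.099)
E
```

```text
t 7.98 p [0.5912 0.3407 0.0958] x [0.332 0.943 0.001] y [ 0.943 -0.332  0.002] z [ 0.002  0.    -1.   ] F [ 1.7 -0.8  0.2] M [-0.17 -0.4   0.04] w 0.545 q [-0.99  0.53  0.59  1.54 -0.31  1.16 -0.68]
shift(tool mm) [ 0.4 -1.4 -3.2] tilt [ 0.09 -0.04  0.  ] yheading -19.4 q7 -0.68
```

{"op": "arm_command", "data": {"motion": [[[0, 0, 0.12], [0, 0, 7], 1], [[0, 0, 0.12], [0, 0, 7], 1], [[0, 0, 0.12], [0, 0, 7], 1], [[0, 0, 0.12], [0, 0, 7], 1], [[0, 0, 0.12], [0, 0, 7], 1], [[0, 0, 0.12], [0, 0, 7], 1], [[0, 0, 0.12], [0, 0, 7], 1], [[0, 0, 0.12], [0, 0, 7], 1]]}}

```text
time: 8.65
position: [0.5912, 0.3407, 0.0948]
tool_rot: [3.116, 0.4, 0.002]
ft_force: [1.7, -1.8, -0.1]
grip_width: 0.544
```

```bash
python3 - <<'E'
from h import *
st(); go(.590,.3415,.099)
E
```

```text
t 8.65 p [0.5912 0.3407 0.0948] x [0.968 0.253 0.002] y [ 0.253 -0.968  0.   ] z [ 0.002 -0.    -1.   ] F [ 1.7 -1.8 -0.1] M [-0.24 -0.3   0.09] w 0.544 q [-1.12  0.59  0.78  1.55 -0.44  1.18 -1.57]
shift(tool mm) [-0.9 -1.1 -4.2] tilt [ 0.03 -0.09  0.  ] yheading -75.4 q7 -1.57
```

{"op": "arm_command", "data": {"motion": [[[0, 0, 0.12], [0, 0, 7], 1], [[0, 0, 0.12], [0, 0, 7], 1], [[0, 0, 0.12], [0, 0, 7], 1], [[0, 0, 0.12], [0, 0, 7], 1], [[0, 0, 0.12], [0, 0, 7], 1], [[0, 0, 0.12], [0, 0, 7], 1], [[0, 0, 0.12], [0, 0, 7], 1]]}}

```text
time: 9.23
position: [0.5912, 0.3407, 0.0939]
tool_rot: [-3.001, 0.928, -0.002]
ft_force: [2.5, -0.3, 0.3]
grip_width: 0.542
```

```bash
python3 - <<'E'
from h import *
st(); go(.590,.3415,.099)
E
```

```text
t 9.23 p [0.5912 0.3407 0.0939] x [ 0.825 -0.564  0.001] y [-0.564 -0.825 -0.001] z [ 0.002  0.    -1.   ] F [ 2.5 -0.3  0.3] M [-0.18 -0.25  0.07] w 0.542 q [-1.23  0.67  0.96  1.55 -0.57  1.22 -2.34]
shift(tool mm) [-1.4  0.  -5.1] tilt [-0.05 -0.08  0.  ] yheading -124.4 q7 -2.34
```

{"op": "arm_command", "data": {"motion": [[[0, 0, 0], [0, 0, 0], 0], [[0, 0, 0], [0, 0, 0], 0], [[0, 0, 0], [0, 0, 0], 0], [[0, 0, 0], [0, 0, 0], 0], [[0, 0, 0], [0, 0, 0], 0], [[0, 0, 0], [0, 0, -7], 0], [[0, 0, 0], [0, 0, -7], 0], [[0, 0, 0], [0, 0, -7], 0]]}}

```text
time: 9.9
position: [0.5903, 0.3409, 0.0936]
tool_rot: [-3.122, 0.345, 0.0]
ft_force: [0.4, -0.1, -0.2]
grip_width: 0.98
```

{"op": "arm_command", "data": {"motion": [[[0, 0, 0], [0, 0, -7], 0], [[0, 0, 0], [0, 0, -7], 0], [[0, 0, 0], [0, 0, -7], 0], [[0, 0, 0], [0, 0, -7], 0], [[0, 0, 0], [0, 0, -7], 0], [[0, 0, 0], [0, 0, -7], 0], [[0, 0, 0], [0, 0, -7], 0], [[0, 0, 0], [0, 0, -7], 0]]}}

```text
time: 10.57
position: [0.5904, 0.3408, 0.0937]
tool_rot: [-2.919, -1.161, -0.0]
ft_force: [-0.1, -1.1, 0.1]
grip_width: 1.0
```

{"op": "arm_command", "data": {"motion": [[[0, 0, 0], [0, 0, -7], 0], [[0, 0, 0], [0, 0, -7], 0], [[0, 0, 0], [0, 0, -7], 0], [[0, 0, 0], [0, 0, -7], 0], [[0, 0, 0], [0, 0, -7], 0], [[0, 0, 0], [0, 0, -7], 0], [[0, 0, 0], [0, 0, -7], 0], [[0, 0, 0], [0, 0, -7], 0]]}}

```text
time: 11.23
position: [0.5904, 0.3408, 0.0937]
tool_rot: [-2.032, -2.395, -0.0]
ft_force: [-0.1, 0.8, 0.4]
grip_width: 1.002
```

{"op": "arm_command", "data": {"motion": [[[0, 0, 0], [0, 0, 0], 1], [[0, 0, 0], [0, 0, 0], 1], [[0, 0, 0], [0, 0, 0], 1], [[0, 0, 0], [0, 0, 0], 1], [[0, 0, 0], [0, 0, 0], 1], [[0, 0, 0], [0, 0, 0], 1], [[0, 0, 0], [0, 0, 0], 1], [[0, 0, 0], [0, 0, 0], 1]]}}

```text
time: 11.9
position: [0.5912, 0.341, 0.0937]
tool_rot: [2.041, 2.387, 0.002]
ft_force: [3.0, 0.7, -1.4]
grip_width: 0.546
```

```bash
python3 - <<'E'
from h import *
st(); go(.590,.3415,.099)
E
```

```text
t 11.9 p [0.5912 0.341  0.0937] x [-0.156  0.988  0.   ] y [0.988 0.156 0.002] z [ 0.002  0.    -1.   ] F [ 3.   0.7 -1.4] M [-0.03 -0.38  0.03] w 0.546 q [-0.92  0.52  0.48  1.54 -0.25  1.15 -0.23]
shift(tool mm) [ 0.6 -1.1 -5.3] tilt [ 0.1  -0.01  0.  ] yheading 9.0 q7 -0.23
```

Now turn in small steps and watch the torque.

{"op": "arm_command", "data": {"motion": [[[0, 0, 0.1], [0, 0, 5], 1], [[0, 0, 0.1], [0, 0, 5], 1], [[0, 0, 0.1], [0, 0, 5], 1], [[0, 0, 0.1], [0, 0, 5], 1]]}}

```text
time: 12.23
position: [0.5913, 0.3411, 0.0933]
tool_rot: [2.428, 1.992, 0.003]
ft_force: [3.4, 1.1, -1.3]
grip_width: 0.546
```

```bash
python3 - <<'E'
from h import *
st(); go(.590,.3415,.099)
E
```

```text
t 12.23 p [0.5913 0.3411 0.0933] x [0.196 0.981 0.001] y [ 0.981 -0.196  0.002] z [ 0.002  0.001 -1.   ] F [ 3.4  1.1 -1.3] M [ 0.05 -0.5   0.07] w 0.546 q [-0.97  0.53  0.55  1.54 -0.29  1.15 -0.56]
shift(tool mm) [ 0.2 -1.3 -5.7] tilt [ 0.1  -0.06  0.  ] yheading -11.3 q7 -0.56
```

{"op": "arm_command", "data": {"motion": [[[0, 0, 0.1], [0, 0, 5], 1], [[0, 0, 0.1], [0, 0, 5], 1], [[0, 0, 0], [0, 0, 0], 1]]}}

```text
time: 12.48
position: [0.5915, 0.3415, 0.0935]
tool_rot: [2.589, 1.777, 0.004]
ft_force: [4.2, 1.7, -1.1]
grip_width: 0.549
```

```bash
python3 - <<'E'
from h import *
st(); go(.590,.3415,.099)
E
```

```text
t 12.48 p [0.5915 0.3415 0.0935] x [0.359 0.933 0.002] y [ 0.933 -0.359  0.003] z [ 0.003  0.    -1.   ] F [ 4.2  1.7 -1.1] M [ 0.22 -0.71  0.44] w 0.549 q [-0.99  0.54  0.59  1.54 -0.31  1.15 -0.71]
shift(tool mm) [-0.5 -1.4 -5.5] tilt [ 0.15 -0.09  0.  ] yheading -21.1 q7 -0.71
```

{"op": "arm_command", "data": {"motion": [[[0, 0, 0], [0, 0, 5], 1], [[0, 0, 0], [0, 0, 0], 1], [[0, 0, 0], [0, 0, 0], 1]]}}

```text
time: 12.73
position: [0.5915, 0.3413, 0.0936]
tool_rot: [2.661, 1.669, 0.004]
ft_force: [4.5, 1.3, -0.3]
grip_width: 0.55
```

```bash
python3 - <<'E'
from h import *
st(); go(.590,.3415,.099)
E
```

```text
t 12.73 p [0.5915 0.3413 0.0936] x [0.435 0.9   0.002] y [ 0.9   -0.435  0.002] z [ 0.003  0.001 -1.   ] F [ 4.5  1.3 -0.3] M [ 0.24 -1.    0.45] w 0.55 q [-1.    0.54  0.6   1.54 -0.32  1.16 -0.79]
shift(tool mm) [-0.5 -1.4 -5.4] tilt [ 0.12 -0.11  0.  ] yheading -25.8 q7 -0.79
```

{"op": "arm_command", "data": {"motion": [[[0, 0, 0], [0, 0, 0], 0], [[0, 0, 0], [0, 0, 0], 0], [[0, 0, 0], [0, 0, 0], 0], [[0, 0, 0], [0, 0, 0], 0], [[0, 0, 0], [0, 0, 0], 0], [[0, 0, -40], [0, 0, 0], 0], [[0, 0, -40], [0, 0, 0], 0], [[0, 0, -40], [0, 0, 0], 0]]}}

```text
time: 13.4
position: [0.5895, 0.3404, 0.2136]
tool_rot: [2.665, 1.664, -0.004]
ft_force: [1.1, 0.3, 0.7]
grip_width: 0.981
```

{"op": "arm_command", "data": {"motion": [[[0, 0, -40], [0, 0, 0], 0], [[0, 0, -40], [0, 0, 0], 0], [[0, 0, -30], [0, 0, 0], 0], [[0, 0, 0], [0, 0, 0], 0], [[0, 0, 0], [0, 0, 0], 0]]}}

```text
time: 13.82
position: [0.5912, 0.3409, 0.3255]
tool_rot: [-2.664, -1.664, -0.006]
ft_force: [-0.3, -1.0, -1.0]
grip_width: 0.999
```

```bash
python3 - <<'E'
from h import *
s=st()
s,im,d=shot('wrist','w3.png'); 
v,u=np.mgrid[0:225,0:640];u=u.ravel();v=v.ravel();ok=d[v,u]>0;W=px2w('wrist',np.c_[u,v][ok],s,d=d)
k=(np.hypot(W[:,0]-.59,W[:,1]-.341)<.018);print(k.sum(),np.percentile(W[k][:,2],[10,50,90]) if k.sum() else '')
T=Tcw('wrist',s)
for n in ['timer','dial','cap']:
    for x in models.search_frame('wrist',n)[:3]:
        P=T[:3,:3]@np.array(x['location'])+T[:3,3]
        print(n,round(x['conf'],2),np.round(P,4),np.round(w2px('wrist',P,s)[0]))
k=(W[:,2]>.066)&(np.hypot(W[:,0]-.443,W[:,1]-.348)<.06);print(k.sum(),W[k].mean(0),np.median(W[k][:,2]))
k=(W[:,2]>.030)&(np.hypot(W[:,0]-.443,W[:,1]-.348)<.1);print(cv2.minAreaRect(W[k][:,:2].astype(np.float32)))
E
```

```text
t 13.82 p [0.5912 0.3409 0.3255] x [0.439 0.899 0.004] y [ 0.899 -0.439  0.002] z [ 0.003  0.002 -1.   ] F [-0.3 -1.  -1. ] M [-0.16  0.09 -0.04] w 0.999 q [-1.01  0.41  0.66  1.24 -0.25  1.57 -0.85]
916 [0.10295151 0.10397881 0.10508568]
timer 0.97 [0.4535 0.3646 0.0366] [217. 193.]
timer 0.93 [0.3353 0.5133 0.037 ] [ 77. 129.]
timer 0.76 [0.3015 0.3867 0.0298] [114. 226.]
dial 0.82 [0.322  0.5177 0.0516] [ 59. 132.]
dial 0.75 [0.4431 0.3519 0.0472] [213. 207.]
dial 0.32 [0.594  0.1499 0.0034] [384. 275.]
cap 0.95 [0.5886 0.34   0.098 ] [323. 173.]
395 [0.44211288 0.3571576  0.07110499] 0.07141380132702824
((0.4408608078956604, 0.351410835981369), (0.10894512385129929, 0.1091974526643753), 11.487329483032227)
```

View pics/w3.png

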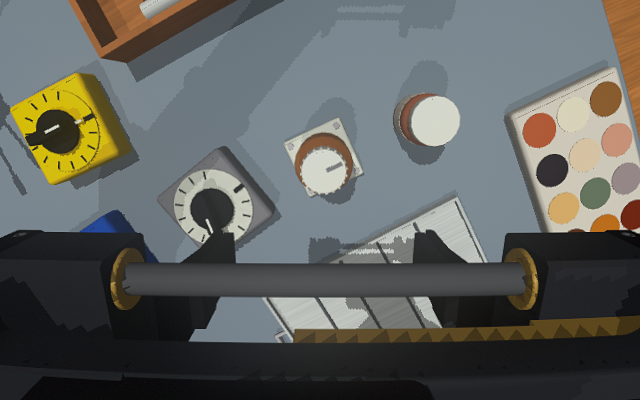

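The cap top now reads 0.104 m, so it is fully down. The grey timer is at (213,207) in this view. I move over it for a closer look.

```bash
python3 - <<'E'
from h import *
go(.441,.3514,.27,0)
E
```

```text
shift(tool mm) [ -55.5 -138.1   51.3] tilt [-0.11  0.16  0.  ] yheading -26.0 q7 -0.85 turn z -26.0 or 154.0
```

{"op": "arm_command", "data": {"motion": [[[-14, -34.5, 12.5], [0, 0, 0], 0], [[-14, -34.5, 12.5], [0, 0, 0], 0], [[-14, -34.5, 12.5], [0, 0, 0], 0], [[-13.5, -34.5, 13], [0, 0, 0], 0], [[0, 0, 0], [0, 0, -6.5], 0], [[0, 0, 0], [0, 0, -6.5], 0], [[0, 0, 0], [0, 0, -6.5], 0], [[0, 0, 0], [0, 0, -6.5], 0]]}}

```text
time: 14.68
position: [0.4409, 0.3513, 0.271]
tool_rot: [-2.214, -2.228, 0.004]
ft_force: [-0.2, 0.1, -0.3]
grip_width: 0.995
```

{"op": "arm_command", "data": {"motion": [[[0, 0, 0], [0, 0, 0], 0], [[0, 0, 0], [0, 0, 0], 0], [[0, 0, 0], [0, 0, 0], 0]]}}

```text
time: 14.93
position: [0.4418, 0.3513, 0.2718]
tool_rot: [2.225, 2.218, -0.002]
ft_force: [-0.0, 0.7, 0.1]
grip_width: 0.998
```

```bash
python3 - <<'E'
from h import *
s=st()
s,im,d=shot('wrist','w4.png'); 
v,u=np.mgrid[0:225,150:500];u=u.ravel();v=v.ravel();ok=d[v,u]>0;W=px2w('wrist',np.c_[u,v][ok],s,d=d)
c=np.array([.441,.3514])
k=(W[:,2]>.064)&(np.hypot(*(W[:,:2]-c).T)<.06);print(k.sum(),cv2.minAreaRect(W[k][:,:2].astype(np.float32)))
w,V=np.linalg.eigh(np.cov(W[k][:,:2].T));print(np.degrees(np.arctan2(V[1,1],V[0,1])))
k=(W[:,2]>.030)&(np.hypot(*(W[:,:2]-c).T)<.1);print(cv2.minAreaRect(W[k][:,:2].astype(np.float32)))
cv2.imwrite('pics/knob.png',cv2.resize(im[60:240,200:450],None,fx=3,fy=3,interpolation=cv2.INTER_CUBIC))
E
```

```text
t 14.93 p [0.4418 0.3513 0.2718] x [ 0.003  1.    -0.001] y [ 1.    -0.003 -0.001] z [-0.001 -0.001 -1.   ] F [-0.   0.7  0.1] M [-0.11  0.04 -0.04] w 0.998 q [-1.25  0.13  0.59  1.63 -0.07  1.4  -0.66]
645 ((0.4393567740917206, 0.35061976313591003), (0.049450427293777466, 0.013016789220273495), 81.62032318115234)
81.61966100003714
((0.43941324949264526, 0.35061249136924744), (0.1103142648935318, 0.10987061262130737), 11.359646797180176)
```

View pics/knob.png

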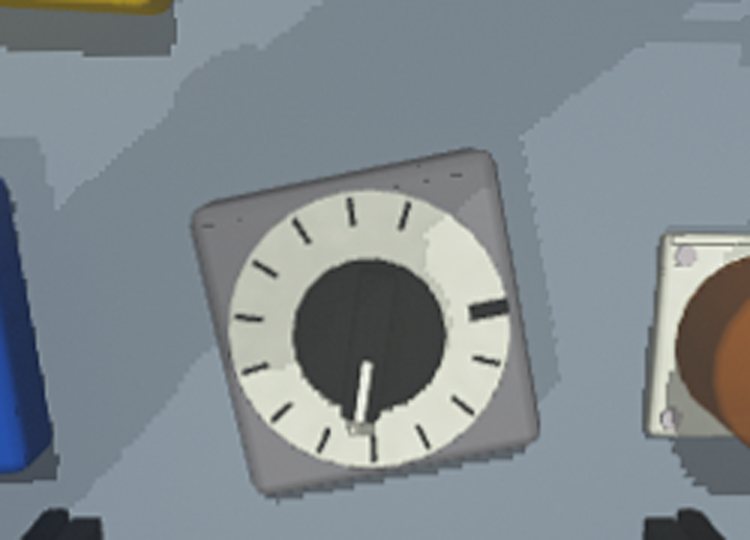

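```bash
python3 - <<'E'
from h import *
go(.4394,.3506,.067,-8.4)
E
```

```text
shift(tool mm) [ -0.6  -2.5 204.9] tilt [-0.03  0.05  0.  ] yheading -0.2 q7 -0.66 turn z 8.2 or -171.8
```

{"op": "arm_command", "data": {"motion": [[[-0.6, -2.5, 30], [0, 0, 4.1], 0], [[0, 0, 35], [0, 0, 4.1], 0], [[0, 0, 38], [0, 0, 0], 0], [[0, 0, 38], [0, 0, 0], 0], [[0, 0, 36], [0, 0, 0], 0], [[0, 0, 18], [0, 0, 0], 0], [[0, 0, 9], [0, 0, 0], 0], [[0, 0, 0], [0, 0, 0], 0.3]], "force": 12}}

```text
time: 15.65
position: [0.4385, 0.3498, 0.0663]
tool_rot: [2.375, 2.054, -0.007]
ft_force: [0.2, 0.2, -0.0]
grip_width: 0.975
```

```bash
python3 - <<'E'
from h import *
st();go(.4394,.3506,.067,-8.4)
E
```

```text
t 15.65 p [0.4385 0.3498 0.0663] x [ 0.144  0.99  -0.004] y [ 0.99  -0.144 -0.002] z [-0.003 -0.003 -1.   ] F [ 0.2  0.2 -0. ] M [-0.17  0.11 -0.01] w 0.975 q [-1.21  0.32  0.57  1.88 -0.2   1.01 -0.7 ]
shift(tool mm) [ 0.9  0.8 -0.7] tilt [-0.11  0.22  0.  ] yheading -8.3 q7 -0.70 turn z 0.1 or -179.9
```

{"op": "arm_command", "data": {"motion": [[[0.5, 0.5, -0.5], [0, 0, 0], 1], [[0, 0, 0], [0, 0, 0], 1], [[0, 0, 0], [0, 0, 0], 1], [[0, 0, 0], [0, 0, 0], 1], [[0, 0, 0], [0, 0, 0], 1], [[0, 0, 0], [0, 0, 0], 1], [[0, 0, 0], [0, 0, 0], 1], [[0, 0, 0], [0, 0, 0], 1]]}}

```text
time: 16.32
position: [0.4401, 0.3515, 0.0691]
tool_rot: [-2.375, -2.056, -0.0]
ft_force: [0.3, -0.9, 0.6]
grip_width: 0.401
```

{"op": "arm_command", "data": {"motion": [[[0, 0, 0], [0, 0, 0], 1], [[0, 0, 0], [0, 0, 0], 1], [[0, 0, 0], [0, 0, 0], 1], [[0, 0, 0], [0, 0, 0], 1], [[0, 0, 0], [0, 0, 0], 1]]}}

```text
time: 16.73
position: [0.4408, 0.3513, 0.069]
tool_rot: [2.375, 2.056, 0.002]
ft_force: [2.7, 0.1, -1.8]
grip_width: 0.148
```

```bash
python3 - <<'E'
from h import *
st();go(.4394,.3506,.067,-8.4)
E
```

```text
t 16.73 p [0.4408 0.3513 0.069 ] x [0.143 0.99  0.   ] y [ 0.99  -0.143  0.001] z [ 0.001  0.    -1.   ] F [ 2.7  0.1 -1.8] M [-0.04 -0.42  0.  ] w 0.148 q [-1.21  0.31  0.57  1.87 -0.2   1.01 -0.7 ]
shift(tool mm) [-0.9 -1.3  2. ] tilt [ 0.07 -0.02  0.  ] yheading -8.2 q7 -0.70 turn z 0.2 or -179.8
```

{"op": "arm_command", "data": {"motion": [[[0, 0, 0], [0, 0, -7], 1], [[0, 0, 0], [0, 0, -7], 1], [[0, 0, 0], [0, 0, -7], 1], [[0, 0, 0], [0, 0, -7], 1], [[0, 0, 0], [0, 0, -7], 1], [[0, 0, 0], [0, 0, -7], 1], [[0, 0, 0], [0, 0, -7], 1], [[0, 0, 0], [0, 0, -7], 1]]}}

```text
time: 17.4
position: [0.4393, 0.3507, 0.069]
tool_rot: [-1.123, -2.933, 0.003]
ft_force: [-2.5, -2.6, 3.0]
grip_width: 0.15
```

{"op": "arm_command", "data": {"motion": [[[0, 0, 0], [0, 0, -7], 1], [[0, 0, 0], [0, 0, -7], 1], [[0, 0, 0], [0, 0, -7], 1], [[0, 0, 0], [0, 0, -7], 1], [[0, 0, 0], [0, 0, -7], 1], [[0, 0, 0], [0, 0, -7], 1], [[0, 0, 0], [0, 0, -7], 1]]}}

```text
time: 17.98
position: [0.4389, 0.3494, 0.0689]
tool_rot: [0.194, -3.132, 0.005]
ft_force: [-4.0, -4.8, 6.4]
grip_width: 0.147
```

```bash
python3 - <<'E'
from h import *
st();go(.4394,.3506,.067,101.4)
E
```

```text
t 17.98 p [0.4389 0.3494 0.0689] x [-0.992 -0.123  0.004] y [-0.123  0.992 -0.003] z [-0.004 -0.004 -1.   ] F [-4.  -4.8  6.4] M [-1.12  0.73 -0.05] w 0.147 q [-0.97  0.28  0.29  1.87 -0.09  1.01  1.05]
shift(tool mm) [-0.7  1.1  1.9] tilt [-0.18 -0.23  0.  ] yheading 97.1 q7 1.05 turn z -4.3 or 175.7
```

{"op": "arm_command", "data": {"motion": [[[0, 0, 0], [0, 0, -4], 1], [[0, 0, 0], [0, 0, -3], 1], [[0, 0, 0], [0, 0, 0], 1], [[0, 0, 0], [0, 0, 0], 1]]}}

```text
time: 18.32
position: [0.4391, 0.3493, 0.0689]
tool_rot: [0.374, -3.115, 0.004]
ft_force: [-3.2, -4.0, 4.6]
grip_width: 0.15
```

```bash
python3 - <<'E'
from h import *
st();go(.4394,.3506,.067,101.4)
E
```

```text
t 18.32 p [0.4391 0.3493 0.0689] x [-0.972 -0.236  0.004] y [-0.236  0.972 -0.002] z [-0.004 -0.003 -1.   ] F [-3.2 -4.   4.6] M [-0.96  0.67 -0.27] w 0.15 q [-0.96  0.28  0.27  1.87 -0.09  1.01  1.16]
shift(tool mm) [-0.6  1.2  1.9] tilt [-0.13 -0.24  0.  ] yheading 103.7 q7 1.16 turn z 2.3 or -177.7
```

{"op": "arm_command", "data": {"motion": [[[0, 0, 0], [0, 0, 0], 0], [[0, 0, 0], [0, 0, 0], 0], [[0, 0, 0], [0, 0, 0], 0], [[0, 0, 0], [0, 0, 0], 0], [[0, 0, 0], [0, 0, 0], 0], [[0, 0, -30], [0, 0, 0], 0], [[0, 0, -40], [0, 0, 0], 0], [[0, 0, -40], [0, 0, 0], 0]]}}

```text
time: 18.98
position: [0.4393, 0.3508, 0.1792]
tool_rot: [0.377, -3.117, 0.003]
ft_force: [1.6, 0.6, 0.6]
grip_width: 0.67
```

{"op": "arm_command", "data": {"motion": [[[0, 0, -40], [0, 0, 0], 0], [[0, 0, -40], [0, 0, 0], 0], [[0, 0, -10], [0, 0, 0], 0], [[0, 0, 0], [0, 0, 0], 0], [[0, 0, 0], [0, 0, 0], 0]]}}

```text
time: 19.4
position: [0.4402, 0.3516, 0.2692]
tool_rot: [-0.377, 3.118, 0.001]
ft_force: [-1.1, 0.6, -1.3]
grip_width: 0.977
```

```bash
python3 - <<'E'
from h import *
s=st()
s,im,d=shot('wrist','w5.png'); 
v,u=np.mgrid[0:225,150:500];u=u.ravel();v=v.ravel();ok=d[v,u]>0;W=px2w('wrist',np.c_[u,v][ok],s,d=d)
c=np.array([.4394,.3506])
k=(W[:,2]>.064)&(np.hypot(*(W[:,:2]-c).T)<.06);print(k.sum(),cv2.minAreaRect(W[k][:,:2].astype(np.float32)))
k=(W[:,2]>.030)&(np.hypot(*(W[:,:2]-c).T)<.1);print(cv2.minAreaRect(W[k][:,:2].astype(np.float32)))
shot('top','t5.png')
E
```

```text
t 19.4 p [0.4402 0.3516 0.2692] x [-0.971 -0.238 -0.001] y [-0.238  0.971  0.001] z [ 0.001  0.001 -1.   ] F [-1.1  0.6 -1.3] M [-0.   -0.   -0.02] w 0.977 q [-0.98  0.12  0.29  1.63 -0.03  1.39  1.12]
653 ((0.439471036195755, 0.3501891791820526), (0.04873621091246605, 0.012955455109477043), 11.337616920471191)
((0.4396589994430542, 0.3503050208091736), (0.10946725308895111, 0.11047939956188202), 11.180681228637695)
```

View pics/w5.png

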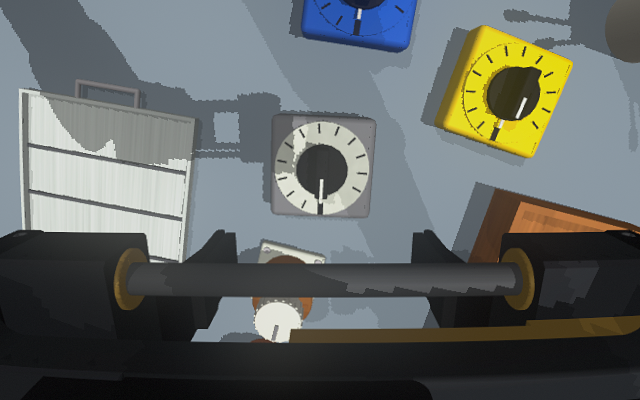

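View pics/t5.png

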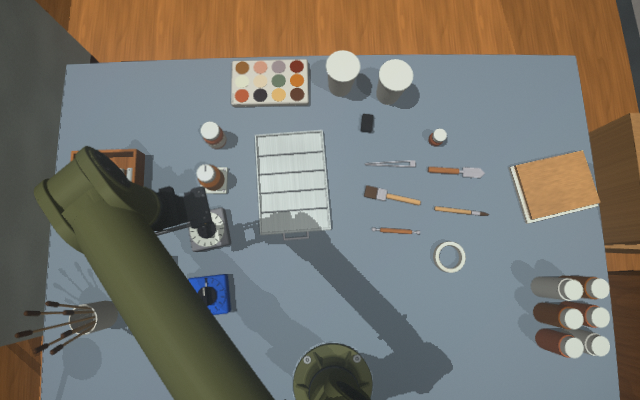

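The knob is at 11.3° and the case at 11.2°, so the dial is at zero. Now to the tools.

```bash
python3 - <<'E'
from h import *
go(.54,-.20,.36,0)
E
```

```text
shift(tool mm) [  33.8 -559.1  -92. ] tilt [-0.09 -0.15  0.  ] yheading 103.8 q7 1.12 turn z -76.2 or 103.8
```

{"op": "arm_command", "data": {"motion": [[[2.4, -38.5, -12], [0, 0, 0], 0], [[2.4, -38.5, -12], [0, 0, 0], 0], [[2.4, -38.5, -12], [0, 0, 0], 0], [[2.4, -38.5, -12], [0, 0, 0], 0], [[2.4, -38.5, -12], [0, 0, 0], 0], [[2.4, -38.5, -12], [0, 0, 0], 0], [[2.4, -38.5, -12], [0, 0, 0], 0], [[2.4, -38.5, -8], [0, 0, 0], 0]]}}

```text
time: 20.17
position: [0.4945, 0.0458, 0.3603]
tool_rot: [0.377, -3.117, 0.0]
ft_force: [1.5, -0.2, 0.4]
grip_width: 1.004
```

{"op": "arm_command", "data": {"motion": [[[2.4, -41, 0], [0, 0, 0], 0], [[2.4, -41, 0], [0, 0, 0], 0], [[2.4, -41, 0], [0, 0, 0], 0], [[2.4, -41, 0], [0, 0, 0], 0], [[2.4, -41, 0], [0, 0, 0], 0], [[2.4, -41, 0], [0, 0, 0], 0], [[0, 0, 0], [0, 0, 7], 0], [[0, 0, 0], [0, 0, 7], 0]]}}

```text
time: 20.83
position: [0.538, -0.1985, 0.3586]
tool_rot: [-0.026, -3.137, 0.003]
ft_force: [-0.1, 0.7, 0.1]
grip_width: 1.0
```

{"op": "arm_command", "data": {"motion": [[[0, 0, 0], [0, 0, 7], 0], [[0, 0, 0], [0, 0, 7], 0], [[0, 0, 0], [0, 0, 7], 0], [[0, 0, 0], [0, 0, 7], 0], [[0, 0, 0], [0, 0, 7], 0], [[0, 0, 0], [0, 0, 7], 0], [[0, 0, 0], [0, 0, 7], 0], [[0, 0, 0], [0, 0, 7], 0]]}}

```text
time: 21.5
position: [0.5389, -0.1943, 0.3589]
tool_rot: [-1.487, -2.764, 0.002]
ft_force: [0.2, 0.0, 1.2]
grip_width: 1.0
```

{"op": "arm_command", "data": {"motion": [[[0, 0, 0], [0, 0, 7], 0], [[0, 0, 0], [0, 0, 7], 0], [[0, 0, 0], [0, 0, 7], 0], [[0, 0, 0], [0, 0, 7], 0], [[0, 0, 0], [0, 0, 6], 0], [[0, 0, 0], [0, 0, 0], 0], [[0, 0, 0], [0, 0, 0], 0]]}}

```text
time: 22.08
position: [0.539, -0.1943, 0.3595]
tool_rot: [-2.221, -2.219, 0.003]
ft_force: [-0.2, 0.0, 0.0]
grip_width: 0.999
```

```bash
python3 - <<'E'
from h import *
s=st()
shot('wrist','w6.png')
E
```

```text
t 22.08 p [ 0.539  -0.1943  0.3595] x [ 0.001  1.    -0.   ] y [ 1.    -0.001 -0.003] z [-0.003 -0.    -1.   ] F [-0.2  0.   0. ] M [-0.06  0.05  0.01] w 0.999 q [-0.6   0.19  1.05  1.47 -0.16  1.58  0.44]
```

View pics/w6.png

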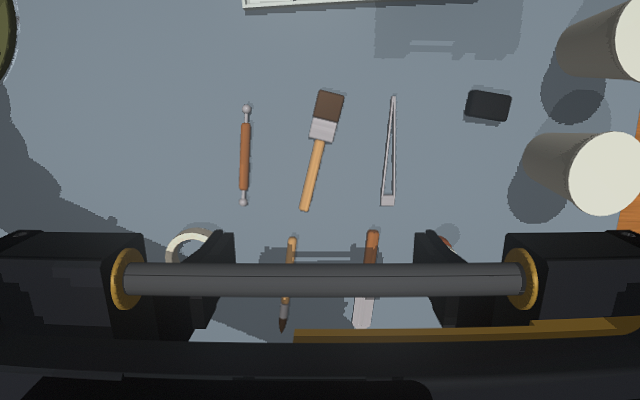

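The wrist view shows the stylus (245,155), flat brush (320,150) with bristles toward +y, and tweezers (390,150) with tips up (+y) and heel down. The round brush (288,280) and knife (370,280) are partly hidden.

```bash
cat >> h.py <<'E'
def tool(cam,n,L,s,im,offs=0):
    out=[]
    for r in models.silhouettes(cam,n)[:2]:
        m=r['pixels']; v,u=np.nonzero(m)
        if len(u)<20: continue
        P=px2w(cam,np.c_[u,v],s,z=L)[:,:2]; c=P.mean(0); w,V=np.linalg.eigh(np.cov((P-c).T)); a=V[:,1]
        if a[1]<0:a=-a
        t=(P-c)@a; b=(P-c)@np.array([a[1],-a[0]]);mid=c+a*(t.max()+t.min())/2
        wl=np.ptp(b[t<t.min()+.03]);wr=np.ptp(b[t>t.max()-.03])
        print(n,round(r['conf'],2),m.sum(),'px',np.round([u.mean(),v.mean()]),'mid',np.round(mid,4),'len',round(np.ptp(t),3),'heading',round(np.degrees(np.arctan2(a[1],a[0])),1),'w-y',round(wl,3),'w+y',round(wr,3))
        cs,_=cv2.findContours(m.astype(np.uint8),cv2.RETR_EXTERNAL,cv2.CHAIN_APPROX_NONE)
        cv2.drawContours(im,cs,-1,(0,255,0),1)
TL=[('tweezers',0.007),('knife',.008),('flat_brush',.008),('round_brush',.0065),('stylus',.0065)]
E
python3 - <<'E'
from h import *
s,im,d=shot('wrist')
for n,L in TL: tool('wrist',n,L,s,im)
cv2.imwrite('pics/w7.png',im)
E
```

```text
tweezers 0.81 875 px [389. 155.] mid [ 0.6293 -0.1925] len 0.153 heading 88.8 w-y 0.023 w+y 0.01
knife 0.77 1036 px [365. 286.] mid [ 0.6026 -0.3902] len 0.171 heading 85.0 w-y 0.032 w+y 0.018
knife 0.73 1046 px [302.   3.] mid [0.5462 0.001 ] len 0.231 heading 1.6 w-y 0.014 w+y 0.001
flat_brush 0.97 1988 px [320. 137.] mid [ 0.5272 -0.1934] len 0.17 heading 75.9 w-y 0.015 w+y 0.036
round_brush 0.91 500 px [287. 283.] mid [ 0.4796 -0.3993] len 0.166 heading 82.7 w-y 0.013 w+y 0.013
round_brush 0.35 990 px [301.   3.] mid [0.5461 0.0015] len 0.232 heading 1.4 w-y 0.013 w+y 0.001
stylus 0.6 905 px [244. 155.] mid [ 0.4264 -0.1978] len 0.144 heading 84.8 w-y 0.015 w+y 0.012
```

View pics/w7.png

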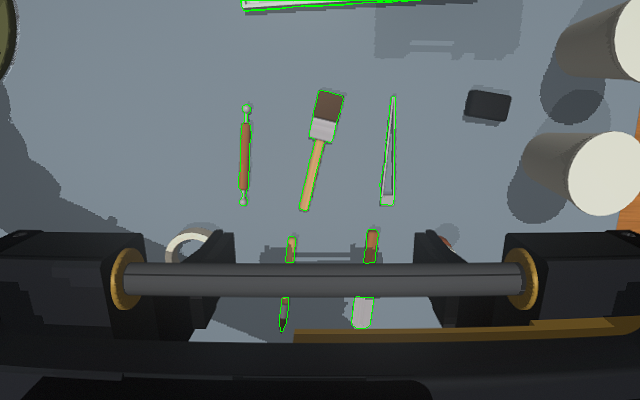

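```bash
python3 - <<'E'
from h import *
go(.6293,-.1925,.06,-1.2)
E
```

```text
shift(tool mm) [  2.5  89.9 300.9] tilt [ 0.   -0.01  0.  ] yheading -0.2 q7 0.44 turn z 1.0 or -179.0
```

{"op": "arm_command", "data": {"motion": [[[0.5, 11, 37.5], [0, 0, 1], 0], [[0.3, 11.2, 37.5], [0, 0, 0], 0], [[0.3, 11.2, 37.5], [0, 0, 0], 0], [[0.3, 11.2, 37.5], [0, 0, 0], 0], [[0.3, 11.2, 37.5], [0, 0, 0], 0], [[0.3, 11.2, 37.5], [0, 0, 0], 0], [[0.3, 11.2, 37.5], [0, 0, 0], 0], [[0.2, 11.3, 37.5], [0, 0, 0], 0]]}}

```text
time: 23.1
position: [0.6294, -0.1937, 0.059]
tool_rot: [-2.244, -2.198, -0.001]
ft_force: [-0.3, 0.7, 0.5]
grip_width: 1.003
```

{"op": "arm_command", "data": {"motion": [[[0, 0, 0], [0, 0, 0], 0.5], [[0, 0, 0], [0, 0, 0], 0.5], [[0, 0, 0], [0, 0, 0], 0.5]]}}

```text
time: 23.35
position: [0.6294, -0.1949, 0.0626]
tool_rot: [2.244, 2.196, 0.001]
ft_force: [0.5, 0.2, 0.7]
grip_width: 0.854
```

```bash
python3 - <<'E'
from h import *
s=st();go(.6293,-.1925,.017,-1.2)
shot('wrist','w8.png')
E
```

```text
t 23.35 p [ 0.6294 -0.1949  0.0626] x [ 0.022  1.    -0.001] y [ 1.    -0.022  0.002] z [ 0.002 -0.001 -1.   ] F [0.5 0.2 0.7] M [-0.13  0.05 -0.02] w 0.854 q [-0.38  0.61  0.86  1.64 -0.5   1.13  0.6 ]
shift(tool mm) [ 2.5 -0.3 45.6] tilt [ 0.09  0.06 -0.  ] yheading -1.2 q7 0.60 turn z -0.0 or 180.0
```

View pics/w8.png

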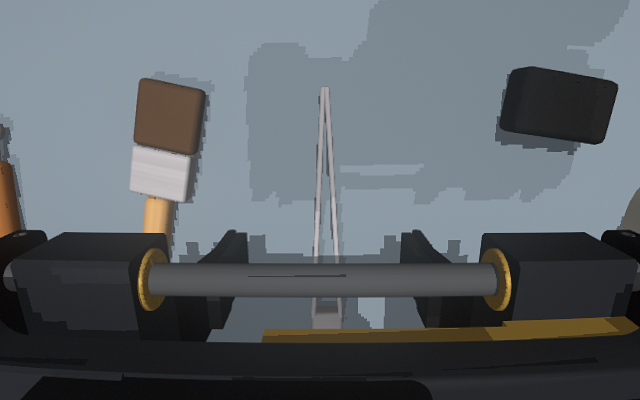

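The tweezers are centred between the jaws at column 325. I descend and grip.

{"op": "arm_command", "data": {"motion": [[[2.5, 0, 18], [0, 0, 0], 0.5], [[0, 0, 15], [0, 0, 0], 0.5], [[0, 0, 8], [0, 0, 0], 0.5], [[0, 0, 3], [0, 0, 0], 0.5], [[0, 0, 0], [0, 0, 0], 0.6], [[0, 0, 0], [0, 0, 0], 1], [[0, 0, 0], [0, 0, 0], 1], [[0, 0, 0], [0, 0, 0], 1]], "force": 15}}

```text
time: 24.07
position: [0.6295, -0.1917, 0.0178]
tool_rot: [2.244, 2.197, 0.001]
ft_force: [-0.0, -0.4, -0.7]
grip_width: 0.281
```

{"op": "arm_command", "data": {"motion": [[[0, 0, 0], [0, 0, 0], 1], [[0, 0, 0], [0, 0, 0], 1], [[0, 0, 0], [0, 0, 0], 1], [[0, 0, 0], [0, 0, 0], 1], [[0, 0, 0], [0, 0, 0], 1], [[0, 0, 0], [0, 0, 0], 1]]}}

```text
time: 24.57
position: [0.6293, -0.1915, 0.0174]
tool_rot: [2.245, 2.197, 0.001]
ft_force: [-0.3, 0.6, 2.9]
grip_width: 0.149
```

```bash
python3 - <<'E'
from h import *
s=st();go(.6293,-.1925,.017,-1.2)
E
```

```text
t 24.57 p [ 0.6293 -0.1915  0.0174] x [ 0.021  1.    -0.   ] y [ 1.    -0.021  0.001] z [ 0.001 -0.    -1.   ] F [-0.3  0.6  2.9] M [-0.09  0.13  0.04] w 0.149 q [-0.36  0.66  0.83  1.67 -0.54  1.06  0.62]
shift(tool mm) [-1.   0.   0.4] tilt [ 0.04  0.   -0.  ] yheading -1.2 q7 0.62 turn z -0.0 or 180.0
```

{"op": "arm_command", "data": {"motion": [[[0, 0, -20], [0, 0, 0], 1], [[0, 0, -35], [0, 0, 0], 1], [[0, 0, -35], [0, 0, 0], 1]]}}

```text
time: 24.82
position: [0.6276, -0.1908, 0.1062]
tool_rot: [-2.243, -2.195, 0.004]
ft_force: [0.3, -0.5, -0.1]
grip_width: 0.152
```

```bash
python3 - <<'E'
from h import *
s=st();go(.463,.0953,.107,3.1)
E
```

```text
t 24.82 p [ 0.6276 -0.1908  0.1062] x [0.022 1.    0.   ] y [ 1.    -0.022 -0.004] z [-0.004  0.001 -1.   ] F [ 0.3 -0.5 -0.1] M [-0.08 -0.06 -0.01] w 0.152 q [-0.4   0.56  0.89  1.61 -0.46  1.2   0.57]
shift(tool mm) [ 282.5 -170.7   -0. ] tilt [-0.23 -0.03  0.  ] yheading -1.2 q7 0.57 turn z -4.3 or 175.7
```

{"op": "arm_command", "data": {"motion": [[[31.4, -19, 0], [0, 0, 0], 1], [[31.4, -19, 0], [0, 0, 0], 1], [[31.4, -19, 0], [0, 0, 0], 1], [[31.4, -19, 0], [0, 0, 0], 1], [[31.4, -19, 0], [0, 0, 0], 1], [[31.4, -19, 0], [0, 0, 0], 1], [[31.4, -19, 0], [0, 0, 0], 1], [[31.4, -19, 0], [0, 0, 0], 1]]}}

```text
time: 25.48
position: [0.4809, 0.0643, 0.1065]
tool_rot: [-2.245, -2.197, 0.0]
ft_force: [0.3, 0.9, -0.0]
grip_width: 0.149
```

{"op": "arm_command", "data": {"motion": [[[31.4, -19, 0], [0, 0, 0], 1], [[0, 0, 0], [0, 0, -4.3], 1], [[0, 0, 0], [0, 0, 0], 1], [[0, 0, 0], [0, 0, 0], 1]]}}

```text
time: 25.82
position: [0.4641, 0.0946, 0.107]
tool_rot: [2.162, 2.279, 0.001]
ft_force: [0.6, -0.2, 0.5]
grip_width: 0.146
```

```bash
python3 - <<'E'
from h import *
s=st();go(.463,.0953,.021,3.1)
s,im,d=shot('wrist','w9.png'); shot('top','t9.png')
t=np.array([.579,.1016]);a=np.radians(3.1);ex=np.array([np.cos(a),np.sin(a)]);ey=np.array([-ex[1],ex[0]])
for i in range(5): 
    for q in (.1,-.1):
        P=t+ex*(i-2)*.058+ey*q; print(i+1,q,np.round(w2px('wrist',[P[0],P[1],.004],s)[0]))
E
```

```text
t 25.82 p [0.4641 0.0946 0.107 ] x [-0.053  0.999  0.   ] y [0.999 0.053 0.   ] z [ 0.  0. -1.] F [ 0.6 -0.2  0.5] M [-0.11 -0.02  0.02] w 0.146 q [-1.19  0.06  0.97  2.06 -0.06  1.05 -0.14]
shift(tool mm) [ 0.7 -1.1 86. ] tilt [ 0.02 -0.01  0.  ] yheading 3.0 q7 -0.14 turn z -0.1 or 179.9
1 0.1 [323.  56.]
1 -0.1 [324. 322.]
2 0.1 [411.  56.]
2 -0.1 [396. 321.]
3 0.1 [496.  58.]
3 -0.1 [467. 320.]
4 0.1 [577.  61.]
4 -0.1 [535. 318.]
5 0.1 [651.  65.]
5 -0.1 [600. 315.]
```

View pics/w9.png

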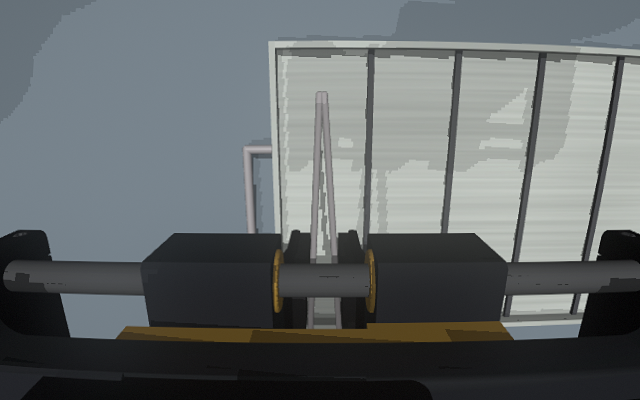

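View pics/t9.png

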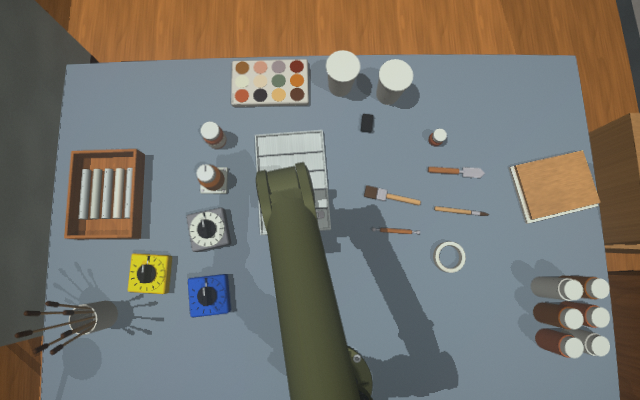

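{"op": "arm_command", "data": {"motion": [[[0.5, -1, 30], [0, 0, 0], 1], [[0, 0, 30], [0, 0, 0], 1], [[0, 0, 15], [0, 0, 0], 1], [[0, 0, 7], [0, 0, 0], 1], [[0, 0, 3.5], [0, 0, 0], 1], [[0, 0, 0], [0, 0, 0], 1], [[0, 0, 0], [0, 0, 0], 1]]}}

```text
time: 26.5
position: [0.4643, 0.0944, 0.0222]
tool_rot: [2.163, 2.277, 0.002]
ft_force: [-0.2, 1.0, -0.4]
grip_width: 0.149
```

```bash
python3 - <<'E'
from h import *
s=st();go(.463,.0953,.021,3.1)
E
```

```text
t 26.5 p [0.4643 0.0944 0.0222] x [-0.051  0.999 -0.   ] y [0.999 0.051 0.002] z [ 0.002 -0.    -1.   ] F [-0.2  1.  -0.4] M [-0.15 -0.01  0.02] w 0.149 q [-1.11  0.25  0.93  2.13 -0.27  0.88  0.03]
shift(tool mm) [ 0.9 -1.2  1.2] tilt [ 0.09  0.01 -0.  ] yheading 2.9 q7 0.03 turn z -0.2 or 179.8
```

{"op": "arm_command", "data": {"motion": [[[0, 0, 0.8], [0, 0, 0], 1], [[0, 0, 0], [0, 0, 0], 0.72], [[0, 0, 0], [0, 0, 0], 0.72], [[0, 0, 0], [0, 0, 0], 0.72], [[0, 0, 0], [0, 0, 0], 0.72], [[0, 0, -15], [0, 0, 0], 0.72], [[0, 0, -40], [0, 0, 0], 0.5], [[0, 0, -40], [0, 0, 0], 0]]}}

```text
time: 27.17
position: [0.4617, 0.0941, 0.1155]
tool_rot: [2.162, 2.279, -0.008]
ft_force: [-0.0, 2.3, 0.8]
grip_width: 0.356
```

{"op": "arm_command", "data": {"motion": [[[0, 0, -40], [0, 0, 0], 0], [[0, 0, -40], [0, 0, 0], 0], [[0, 0, -40], [0, 0, 0], 0], [[0, 0, -40], [0, 0, 0], 0], [[0, 0, -10], [0, 0, 0], 0], [[0, 0, 0], [0, 0, 0], 0]]}}

```text
time: 27.67
position: [0.4649, 0.0959, 0.2891]
tool_rot: [2.16, 2.28, 0.011]
ft_force: [0.3, -0.2, -0.6]
grip_width: 0.802
```

```bash
cat >> h.py <<'E'
TR=np.array([.579,.1016]);_a=np.radians(3.1);EX=np.array([np.cos(_a),np.sin(_a)]);EY=np.array([-EX[1],EX[0]])
def bay(i): return TR+EX*(i-3)*.058
def inbay(p,i): d=np.array(p)-bay(i); return np.round([d@EX*1000,d@EY*1000],1)
E
python3 - <<'E'
from h import *
s=st();go(.4272,-.1995,.3,-5.2)
s,im,d=shot('wrist')
tool('wrist','tweezers',.011,s,im)
tool('wrist','tray',.014,s,im)
cv2.imwrite('pics/w10.png',im)
s,im,d=shot('top');
for n,L in TL: tool('top',n,L,s,im)
cv2.imwrite('pics/t10.png',im)
E
```

```text
t 27.67 p [0.4649 0.0959 0.2891] x [-0.054  0.999  0.004] y [0.999 0.054 0.006] z [ 0.006  0.005 -1.   ] F [ 0.3 -0.2 -0.6] M [-0.11  0.03 -0.03] w 0.802 q [-1.28 -0.19  0.91  1.82  0.15  1.44 -0.34]
shift(tool mm) [-292.8  -53.5  -12.5] tilt [ 0.33 -0.25  0.  ] yheading 3.1 q7 -0.34 turn z 8.3 or -171.7
tweezers 0.61 875 px [321. 168.] mid [0.4628 0.0945] len 0.153 heading 93.8 w-y 0.02 w+y 0.008
tray 0.67 41773 px [417. 153.] mid [0.5712 0.1134] len 0.328 heading 4.2 w-y 0.206 w+y 0.195
tweezers 0.59 276 px [206. 228.] mid [0.4447 0.3601] len 0.057 heading 11.4 w-y 0.053 w+y 0.05
knife 0.75 360 px [458. 171.] mid [ 0.601  -0.3947] len 0.164 heading 85.2 w-y 0.029 w+y 0.02
flat_brush 0.72 455 px [386. 195.] mid [ 0.5281 -0.1943] len 0.168 heading 75.4 w-y 0.016 w+y 0.039
flat_brush 0.4 742 px [312. 156.] mid [0.5704 0.0826] len 0.365 heading 155.5 w-y 0.069 w+y 0.026
round_brush 0.8 191 px [464. 211.] mid [ 0.4792 -0.402 ] len 0.153 heading 82.2 w-y 0.013 w+y 0.006
stylus 0.59 182 px [396. 230.] mid [ 0.4257 -0.2003] len 0.14 heading 84.8 w-y 0.011 w+y 0.011
stylus 0.35 253 px [206. 173.] mid [0.6103 0.365 ] len 0.054 heading 45.6 w-y 0.051 w+y 0.051
```

View pics/w10.png

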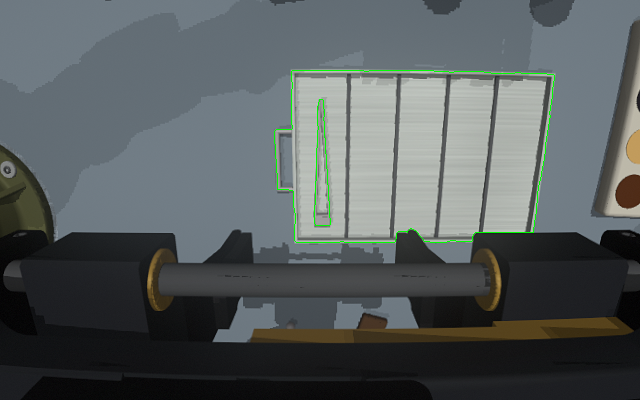

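View pics/t10.png

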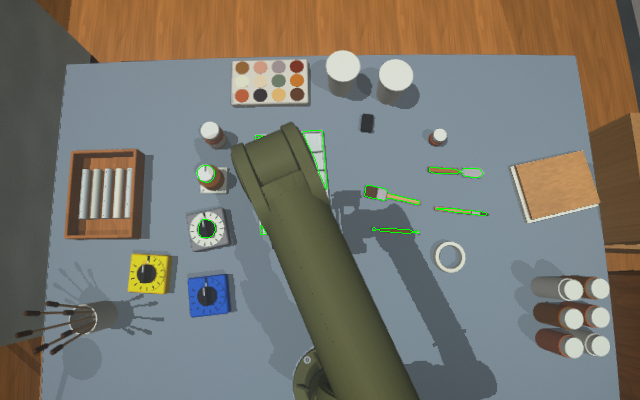

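```bash
python3 - <<'E'
from h import *
go(.5275,-.1938,.1,-14.2)
E
```

```text
shift(tool mm) [-291.7   49.5  185.1] tilt [-0.07  0.06  0.  ] yheading 3.1 q7 -0.34 turn z 17.3 or -162.7
```

{"op": "arm_command", "data": {"motion": [[[-32.4, 5.5, 20.5], [0, 0, 0], 0], [[-32.4, 5.5, 20.5], [0, 0, 0], 0], [[-32.4, 5.5, 20.5], [0, 0, 0], 0], [[-32.4, 5.5, 20.5], [0, 0, 0], 0], [[-32.4, 5.5, 20.5], [0, 0, 0], 0], [[-32.4, 5.5, 20.5], [0, 0, 0], 0], [[-32.4, 5.5, 20.5], [0, 0, 0], 0], [[-32.4, 5.5, 20.5], [0, 0, 0], 0]]}}

```text
time: 28.78
position: [0.521, -0.1625, 0.1197]
tool_rot: [-2.16, -2.281, 0.003]
ft_force: [0.6, 1.0, 1.6]
grip_width: 1.0
```

{"op": "arm_command", "data": {"motion": [[[-32.4, 5.5, 20.5], [0, 0, 0], 0], [[0, 0, 0], [0, 0, 6], 0], [[0, 0, 0], [0, 0, 6], 0.5], [[0, 0, 0], [0, 0, 5.3], 0.5], [[0, 0, 0], [0, 0, 0], 0.5], [[0, 0, 0], [0, 0, 0], 0.5]]}}

```text
time: 29.28
position: [0.5279, -0.1933, 0.1007]
tool_rot: [-2.477, -1.933, 0.002]
ft_force: [-0.2, -0.1, 0.2]
grip_width: 0.781
```

```bash
python3 - <<'E'
from h import *
s=st();go(.5275,-.1938,.0175,-14.2)
s,im,d=shot('wrist');tool('wrist','flat_brush',.008,s,im);cv2.imwrite('pics/w11.png',im)
E
```

```text
t 29.28 p [ 0.5279 -0.1933  0.1007] x [ 0.243  0.97  -0.001] y [ 0.97  -0.243 -0.001] z [-0.001 -0.001 -1.   ] F [-0.2 -0.1  0.2] M [-0.07  0.07 -0.05] w 0.781 q [-0.63  0.45  1.15  1.86 -0.45  1.13  0.44]
shift(tool mm) [-0.5 -0.2 83.2] tilt [-0.05  0.05  0.  ] yheading -14.1 q7 0.44 turn z 0.1 or -179.9
flat_brush 0.88 7659 px [324. 159.] mid [ 0.5269 -0.1947] len 0.172 heading 76.2 w-y 0.014 w+y 0.038
```

View pics/w11.png

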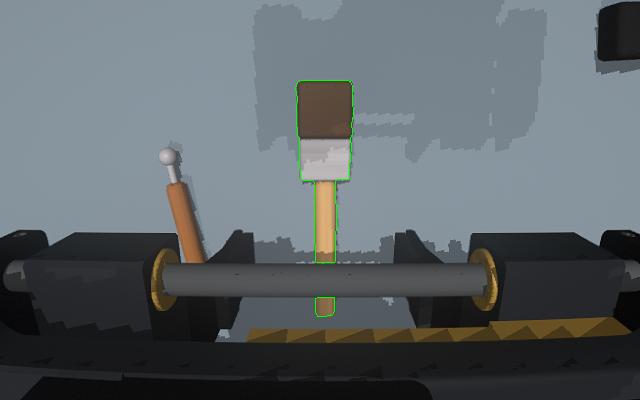

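{"op": "arm_command", "data": {"motion": [[[-1, 0, 25], [0, 0, 0], 0.5], [[0, 0, 25], [0, 0, 0], 0.5], [[0, 0, 20], [0, 0, 0], 0.5], [[0, 0, 9], [0, 0, 0], 0.5], [[0, 0, 4], [0, 0, 0], 0.5], [[0, 0, 0], [0, 0, 0], 1], [[0, 0, 0], [0, 0, 0], 1], [[0, 0, 0], [0, 0, 0], 1]]}}

```text
time: 30.05
position: [0.5289, -0.1946, 0.0194]
tool_rot: [2.478, 1.929, 0.002]
ft_force: [-0.8, 0.8, -0.8]
grip_width: 0.355
```

{"op": "arm_command", "data": {"motion": [[[0, 0, 0], [0, 0, 0], 1], [[0, 0, 0], [0, 0, 0], 1], [[0, 0, 0], [0, 0, 0], 1], [[0, 0, 0], [0, 0, 0], 1], [[0, 0, 0], [0, 0, 0], 1], [[0, 0, 0], [0, 0, 0], 1]]}}

```text
time: 30.55
position: [0.5284, -0.1943, 0.0188]
tool_rot: [2.479, 1.929, 0.001]
ft_force: [-0.1, 0.1, 5.4]
grip_width: 0.173
```

```bash
python3 - <<'E'
from h import *
s=st();b=bay(3);print(b);go(b[0],b[1],.1,3.1)
E
```

```text
t 30.55 p [ 0.5284 -0.1943  0.0188] x [0.246 0.969 0.   ] y [ 0.969 -0.246  0.001] z [ 0.001  0.    -1.   ] F [-0.1  0.1  5.4] M [0.08 0.18 0.  ] w 0.173 q [-0.53  0.56  1.04  1.92 -0.57  1.    0.51]
[0.579  0.1016]
shift(tool mm) [299.3 -23.6 -81.1] tilt [ 0.05 -0.03  0.  ] yheading -14.2 q7 0.51 turn z -17.3 or 162.7
```

{"op": "arm_command", "data": {"motion": [[[0, 0, -15], [0, 0, 0], 1], [[0, 0, -30], [0, 0, 0], 1], [[0, 0, -36], [0, 0, 0], 1], [[37.4, -3, 0], [0, 0, 0], 1], [[37.4, -3, 0], [0, 0, 0], 1], [[37.4, -3, 0], [0, 0, 0], 1], [[37.4, -3, 0], [0, 0, 0], 1], [[37.4, -3, 0], [0, 0, 0], 1]]}}

```text
time: 31.22
position: [0.5593, -0.0076, 0.1]
tool_rot: [-2.48, -1.928, -0.001]
ft_force: [1.4, -0.6, -0.6]
grip_width: 0.17
```

{"op": "arm_command", "data": {"motion": [[[37.4, -3, 0], [0, 0, 0], 1], [[37.4, -3, 0], [0, 0, 0], 1], [[37.4, -3, 0], [0, 0, 0], 1], [[0, 0, 0], [0, 0, -6], 1], [[0, 0, 0], [0, 0, -6], 1], [[0, 0, 0], [0, 0, -5.3], 1], [[0, 0, 0], [0, 0, 0], 1], [[0, 0, 0], [0, 0, 0], 1]]}}

```text
time: 31.88
position: [0.5781, 0.1015, 0.0997]
tool_rot: [-2.164, -2.277, -0.001]
ft_force: [-0.4, 0.6, 0.1]
grip_width: 0.169
```

```bash
python3 - <<'E'
from h import *
s=st();b=bay(3);go(b[0],b[1],.0228,3.1)
s,im,d=shot('wrist','w12.png')
E
```

```text
t 31.88 p [0.5781 0.1015 0.0997] x [-0.051  0.999  0.   ] y [0.999 0.051 0.   ] z [ 0.  0. -1.] F [-0.4  0.6  0.1] M [-0.08  0.03 -0.02] w 0.169 q [-1.05  0.46  1.04  1.8  -0.44  1.13  0.18]
shift(tool mm) [ 0.   0.9 76.9] tilt [ 0.02 -0.03  0.  ] yheading 2.9 q7 0.18 turn z -0.2 or 179.8
```

View pics/w12.png

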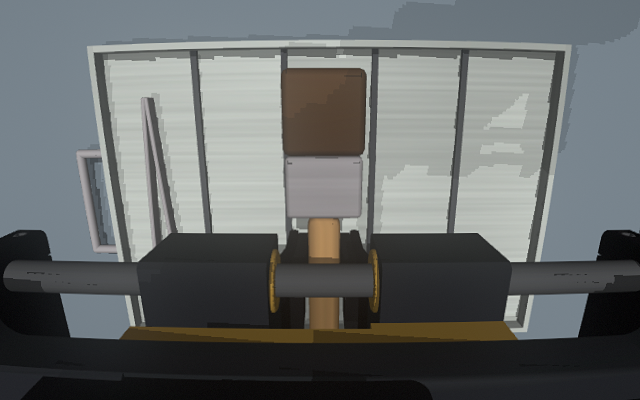

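The brush is held straight and centred over bay 3 (325). I lower it.

{"op": "arm_command", "data": {"motion": [[[0, 1, 30], [0, 0, 0], 1], [[0, 0, 25], [0, 0, 0], 1], [[0, 0, 12], [0, 0, 0], 1], [[0, 0, 6], [0, 0, 0], 1], [[0, 0, 3.5], [0, 0, 0], 1], [[0, 0, 0], [0, 0, 0], 1], [[0, 0, 0], [0, 0, 0], 1]]}}

```text
time: 32.52
position: [0.5802, 0.1015, 0.0238]
tool_rot: [2.161, 2.278, 0.002]
ft_force: [0.9, -0.4, -0.5]
grip_width: 0.17
```

```bash
python3 - <<'E'
from h import *
s=st();b=bay(3);go(b[0],b[1],.0228,3.1)
E
```

```text
t 32.52 p [0.5802 0.1015 0.0238] x [-0.053  0.999  0.   ] y [0.999 0.053 0.002] z [ 0.002  0.    -1.   ] F [ 0.9 -0.4 -0.5] M [-0.08  0.03  0.01] w 0.17 q [-0.98  0.56  0.95  1.85 -0.54  1.01  0.25]
shift(tool mm) [ 0.1 -1.2  1. ] tilt [ 0.11 -0.01  0.  ] yheading 3.0 q7 0.25 turn z -0.1 or 179.9
```

{"op": "arm_command", "data": {"motion": [[[0, 0, 0.8], [0, 0, 0], 1], [[0, 0, 0], [0, 0, 0], 0.7], [[0, 0, 0], [0, 0, 0], 0.7], [[0, 0, 0], [0, 0, 0], 0.7], [[0, 0, 0], [0, 0, 0], 0.7], [[0, 0, -15], [0, 0, 0], 0.7], [[0, 0, -40], [0, 0, 0], 0.5], [[0, 0, -40], [0, 0, 0], 0]]}}

```text
time: 33.18
position: [0.5778, 0.1011, 0.1176]
tool_rot: [-2.161, -2.279, 0.005]
ft_force: [1.3, 0.4, 0.4]
grip_width: 0.381
```

{"op": "arm_command", "data": {"motion": [[[0, 0, -40], [0, 0, 0], 0], [[0, 0, -40], [0, 0, 0], 0], [[0, 0, -40], [0, 0, 0], 0], [[0, 0, 0], [0, 0, 0], 0], [[0, 0, 0], [0, 0, 0], 0]]}}

```text
time: 33.6
position: [0.5807, 0.1014, 0.2403]
tool_rot: [2.16, 2.278, 0.009]
ft_force: [0.6, -0.0, 0.1]
grip_width: 0.743
```

```bash
python3 - <<'E'
from h import *
s=st();go(.6018,-.3827,.24,-4.9)
s,im,d=shot('wrist');tool('wrist','flat_brush',.011,s,im);tool('wrist','tweezers',.011,s,im);cv2.imwrite('pics/w13.png',im)
s,im,d=shot('top');
for n,L in TL: tool('top',n,L,s,im)
E
```

```text
t 33.6 p [0.5807 0.1014 0.2403] x [-0.053  0.999  0.002] y [0.999 0.053 0.005] z [ 0.005  0.003 -1.   ] F [ 0.6 -0.   0.1] M [-0.1   0.06 -0.04] w 0.743 q [-1.14  0.32  1.14  1.64 -0.3   1.37  0.09]
shift(tool mm) [-484.6   -4.7   -0.9] tilt [ 0.31 -0.14  0.  ] yheading 3.1 q7 0.09 turn z 8.0 or -172.0
flat_brush 0.86 3562 px [322. 147.] mid [0.5789 0.1019] len 0.171 heading 93.0 w-y 0.014 w+y 0.036
tweezers 0.93 1552 px [214. 177.] mid [0.4637 0.0938] len 0.152 heading 93.6 w-y 0.022 w+y 0.009
tweezers 0.75 2411 px [314. 185.] mid [0.5769 0.0382] len 0.326 heading 178.5 w-y 0.061 w+y 0.094
tweezers 0.29 258 px [206. 228.] mid [0.4459 0.36  ] len 0.057 heading 29.2 w-y 0.05 w+y 0.049
knife 0.65 2466 px [314. 185.] mid [0.5738 0.0381] len 0.331 heading 178.6 w-y 0.064 w+y 0.094
knife 0.63 371 px [459. 171.] mid [ 0.6007 -0.3963] len 0.168 heading 85.4 w-y 0.029 w+y 0.019
flat_brush 0.56 41 px [319. 218.] mid [0.4673 0.0243] len 0.021 heading 27.4 w-y 0.019 w+y 0.019
flat_brush 0.52 78 px [313. 180.] mid [0.5829 0.0388] len 0.045 heading 92.8 w-y 0.016 w+y 0.016
round_brush 0.67 241 px [460. 211.] mid [ 0.4792 -0.4019] len 0.166 heading 81.9 w-y 0.015 w+y 0.014
stylus 0.72 188 px [397. 230.] mid [ 0.4262 -0.2004] len 0.134 heading 84.5 w-y 0.012 w+y 0.009
```

View pics/w13.png

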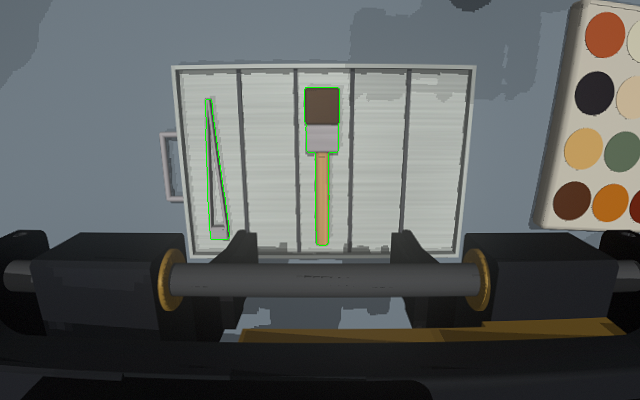

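{"op": "arm_command", "data": {"motion": [[[-38, -0.4, 0], [0, 0, 0], 0], [[-38, -0.4, 0], [0, 0, 0], 0], [[-38, -0.4, 0], [0, 0, 0], 0], [[-38, -0.4, 0], [0, 0, 0], 0], [[-38, -0.4, 0], [0, 0, 0], 0], [[-38, -0.4, 0], [0, 0, 0], 0]]}}

```text
time: 34.55
position: [0.5887, -0.1277, 0.2366]
tool_rot: [-2.16, -2.28, -0.0]
ft_force: [1.2, -0.1, -0.0]
grip_width: 0.997
```

```bash
python3 - <<'E'
from h import *
st();go(.6018,-.37,.15,-4.9)
E
```

```text
t 34.55 p [ 0.5887 -0.1277  0.2366] x [-0.054  0.999  0.   ] y [ 0.999  0.054 -0.   ] z [-0.  0. -1.] F [ 1.2 -0.1 -0. ] M [-0.09 -0.01 -0.  ] w 0.997 q [-0.72  0.38  1.13  1.61 -0.35  1.38  0.51]
shift(tool mm) [-242.7   -0.    86.6] tilt [-0.01 -0.02  0.  ] yheading 3.1 q7 0.51 turn z 8.0 or -172.0
```

q3 is holding steady, so I continue.

{"op": "arm_command", "data": {"motion": [[[-34.6, 0, 12.4], [0, 0, 0], 0], [[-34.6, 0, 12.4], [0, 0, 0], 0], [[-34.6, 0, 12.4], [0, 0, 0], 0], [[-34.6, 0, 12.4], [0, 0, 0], 0], [[-34.6, 0, 12.4], [0, 0, 0], 0], [[-34.6, 0, 12.4], [0, 0, 0], 0], [[-34.6, 0, 12.2], [0, 0, 4], 0.3], [[0, 0, 0], [0, 0, 4], 0.45]]}}

```text
time: 35.22
position: [0.5966, -0.3767, 0.1469]
tool_rot: [-2.329, -2.107, 0.011]
ft_force: [-2.1, 0.1, 0.3]
grip_width: 0.92
```

{"op": "arm_command", "data": {"motion": [[[0, 0, 0], [0, 0, 0], 0.45], [[0, 0, 0], [0, 0, 0], 0.45]]}}

```text
time: 35.38
position: [0.6019, -0.3678, 0.1496]
tool_rot: [-2.312, -2.125, 0.0]
ft_force: [0.8, 0.2, 0.3]
grip_width: 0.783
```

```bash
python3 - <<'E'
from h import *
st();
s,im,d=shot('wrist');tool('wrist','knife',.008,s,im);tool('wrist','round_brush',.0065,s,im);cv2.imwrite('pics/w14.png',im)
go(.6018,-.3827,.019,-4.9)
E
```

```text
t 35.38 p [ 0.6019 -0.3678  0.1496] x [0.084 0.996 0.001] y [ 0.996 -0.084 -0.001] z [-0.001  0.001 -1.   ] F [0.8 0.2 0.3] M [-0.06  0.03 -0.03] w 0.783 q [-0.15  0.68  1.01  1.43 -0.58  1.35  0.81]
knife 0.92 3549 px [328. 201.] mid [ 0.6022 -0.3946] len 0.175 heading 85.2 w-y 0.029 w+y 0.018
shift(tool mm) [-17.   -0.2 131.6] tilt [ 0.06 -0.06  0.  ] yheading -4.7 q7 0.81 turn z 0.2 or -179.8
```

View pics/w14.png

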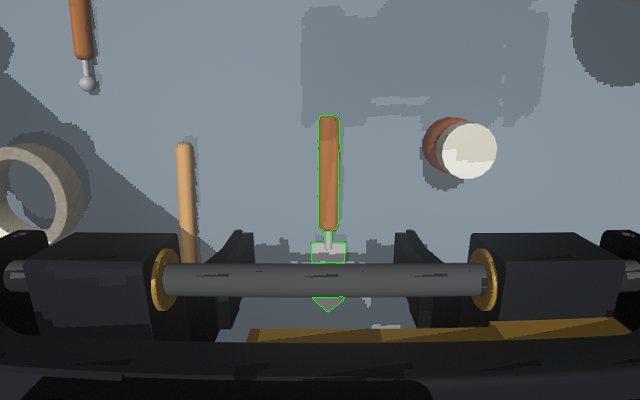

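{"op": "arm_command", "data": {"motion": [[[-16.5, 1, 30], [0, 0, 0.2], 0.45], [[0, 0, 35], [0, 0, 0], 0.45], [[0, 0, 35], [0, 0, 0], 0.45], [[0, 0, 18], [0, 0, 0], 0.45], [[0, 0, 9], [0, 0, 0], 0.45], [[0, 0, 3], [0, 0, 0], 0.45], [[0, 0, 0], [0, 0, 0], 0.45]]}}

```text
time: 36.12
position: [0.6024, -0.3837, 0.0209]
tool_rot: [2.316, 2.122, 0.001]
ft_force: [-0.1, 0.0, 0.6]
grip_width: 0.549
```

```bash
python3 - <<'E'
from h import *
st();go(.6028,-.3845,.0185,-4.9)
E
```

```text
t 36.12 p [ 0.6024 -0.3837  0.0209] x [0.087 0.996 0.   ] y [ 0.996 -0.087  0.001] z [ 0.001 -0.    -1.   ] F [-0.1  0.   0.6] M [-0.1   0.05  0.02] w 0.549 q [-0.08  0.81  0.92  1.51 -0.68  1.16  0.88]
shift(tool mm) [-0.8  0.5  2.4] tilt [ 0.04 -0.    0.  ] yheading -5.0 q7 0.88 turn z -0.1 or 179.9
```

{"op": "arm_command", "data": {"motion": [[[-0.8, 0.5, 2], [0, 0, 0], 0.6], [[0, 0, 0], [0, 0, 0], 1], [[0, 0, 0], [0, 0, 0], 1], [[0, 0, 0], [0, 0, 0], 1], [[0, 0, 0], [0, 0, 0], 1], [[0, 0, 0], [0, 0, 0], 1], [[0, 0, 0], [0, 0, 0], 1], [[0, 0, 0], [0, 0, 0], 1]]}}

```text
time: 36.78
position: [0.6022, -0.3855, 0.0188]
tool_rot: [2.318, 2.12, 0.001]
ft_force: [-0.2, 0.4, 2.7]
grip_width: 0.196
```

```bash
python3 - <<'E'
from h import *
st();
# knife origin is ~2.6mm on -y side of TCP
b=bay(2)+EY*.0025;go(b[0],b[1],.1,3.1)
E
```

```text
t 36.78 p [ 0.6022 -0.3855  0.0188] x [ 0.089  0.996 -0.   ] y [ 0.996 -0.089  0.001] z [ 0.001 -0.    -1.   ] F [-0.2  0.4  2.7] M [0.   0.02 0.06] w 0.196 q [-0.07  0.81  0.92  1.51 -0.68  1.16  0.88]
shift(tool mm) [ 477.2 -124.3  -81.4] tilt [ 0.04  0.01 -0.  ] yheading -5.1 q7 0.88 turn z -8.2 or 171.8
```

{"op": "arm_command", "data": {"motion": [[[0, 0, -15], [0, 0, 0], 1], [[0, 0, -30], [0, 0, 0], 1], [[0, 0, -36], [0, 0, 0], 1], [[36.7, -9.6, 0], [0, 0, 0], 1], [[36.7, -9.6, 0], [0, 0, 0], 1], [[36.7, -9.6, 0], [0, 0, 0], 1], [[36.7, -9.6, 0], [0, 0, 0], 1], [[36.7, -9.6, 0], [0, 0, 0], 1]]}}

```text
time: 37.45
position: [0.57, -0.1967, 0.0999]
tool_rot: [-2.319, -2.119, -0.001]
ft_force: [1.0, -0.2, 0.8]
grip_width: 0.195
```

{"op": "arm_command", "data": {"motion": [[[36.7, -9.6, 0], [0, 0, 0], 1], [[36.7, -9.6, 0], [0, 0, 0], 1], [[36.7, -9.6, 0], [0, 0, 0], 1], [[36.7, -9.6, 0], [0, 0, 0], 1], [[36.7, -9.6, 0], [0, 0, 0], 1], [[36.7, -9.5, 0], [0, 0, 0], 1], [[36.7, -9.5, 0], [0, 0, 0], 1], [[36.7, -9.5, 0], [0, 0, 0], 1]]}}

```text
time: 38.12
position: [0.52, 0.1027, 0.1001]
tool_rot: [-2.318, -2.119, -0.002]
ft_force: [1.9, -0.1, -0.4]
grip_width: 0.19
```

{"op": "arm_command", "data": {"motion": [[[0, 0, 0], [0, 0, -4.1], 1], [[0, 0, 0], [0, 0, -4.1], 1], [[0, 0, 0], [0, 0, 0], 1], [[0, 0, 0], [0, 0, 0], 1]]}}

```text
time: 38.45
position: [0.5206, 0.1008, 0.0998]
tool_rot: [-2.164, -2.277, -0.001]
ft_force: [-0.1, -0.3, 0.4]
grip_width: 0.198
```

```bash
python3 - <<'E'
from h import *
s=st();b=bay(2)+EY*.0025;go(b[0],b[1],.0228,3.1)
s,im,d=shot('wrist','w15.png')
E
```

```text
t 38.45 p [0.5206 0.1008 0.0998] x [-0.051  0.999  0.001] y [0.999 0.051 0.   ] z [ 0.     0.001 -1.   ] F [-0.1 -0.3  0.4] M [-0.1   0.04  0.04] w 0.198 q [-1.22  0.33  1.14  1.94 -0.34  1.08  0.11]
shift(tool mm) [ 0.1  0.3 77. ] tilt [ 0.02 -0.05  0.  ] yheading 2.9 q7 0.11 turn z -0.2 or 179.8
```

View pics/w15.png

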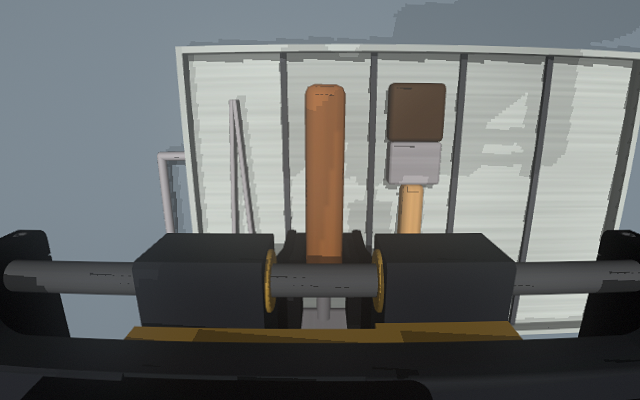

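{"op": "arm_command", "data": {"motion": [[[0, 0.3, 30], [0, 0, 0], 1], [[0, 0, 25], [0, 0, 0], 1], [[0, 0, 12], [0, 0, 0], 1], [[0, 0, 6], [0, 0, 0], 1], [[0, 0, 3.5], [0, 0, 0], 1], [[0, 0, 0], [0, 0, 0], 1], [[0, 0, 0], [0, 0, 0], 1]]}}

```text
time: 39.08
position: [0.5219, 0.1008, 0.0237]
tool_rot: [2.161, 2.279, 0.002]
ft_force: [0.3, -0.8, -0.3]
grip_width: 0.192
```

```bash
python3 - <<'E'
from h import *
s=st();b=bay(2)+EY*.0025;go(b[0],b[1],.0228,3.1)
E
```

```text
t 39.08 p [0.5219 0.1008 0.0237] x [-0.053  0.999  0.   ] y [0.999 0.053 0.002] z [ 0.002  0.    -1.   ] F [ 0.3 -0.8 -0.3] M [-0.15  0.02  0.02] w 0.192 q [-1.11  0.46  1.03  1.99 -0.48  0.96  0.21]
shift(tool mm) [ 0.2 -0.9  0.9] tilt [ 0.1  -0.02  0.  ] yheading 3.0 q7 0.21 turn z -0.1 or 179.9
```

{"op": "arm_command", "data": {"motion": [[[0, 0, 0.8], [0, 0, 0], 1], [[0, 0, 0], [0, 0, 0], 0.69], [[0, 0, 0], [0, 0, 0], 0.69], [[0, 0, 0], [0, 0, 0], 0.69], [[0, 0, 0], [0, 0, 0], 0.69], [[0, 0, -15], [0, 0, 0], 0.69], [[0, 0, -40], [0, 0, 0], 0.5], [[0, 0, -40], [0, 0, 0], 0]]}}

```text
time: 39.75
position: [0.5194, 0.1003, 0.1168]
tool_rot: [-2.161, -2.279, 0.007]
ft_force: [1.0, 2.1, 1.2]
grip_width: 0.387
```

{"op": "arm_command", "data": {"motion": [[[0, 0, -40], [0, 0, 0], 0], [[0, 0, -40], [0, 0, 0], 0], [[0, 0, -40], [0, 0, 0], 0], [[0, 0, 0], [0, 0, 0], 0], [[0, 0, 0], [0, 0, 0], 0]]}}

```text
time: 40.17
position: [0.5223, 0.1015, 0.2392]
tool_rot: [2.16, 2.281, 0.009]
ft_force: [-0.5, 0.1, -0.7]
grip_width: 0.757
```

```bash
python3 - <<'E'
from h import *
s=st();go(.48,-.37,.24,-7.5)
s,im,d=shot('wrist');tool('wrist','knife',.012,s,im);tool('wrist','tweezers',.011,s,im);tool('wrist','flat_brush',.011,s,im);cv2.imwrite('pics/w16.png',im)
s,im,d=shot('top');
for n,L in TL[3:]: tool('top',n,L,s,im)
E
```

```text
t 40.17 p [0.5223 0.1015 0.2392] x [-0.054  0.999  0.004] y [0.999 0.054 0.004] z [ 0.004  0.004 -1.   ] F [-0.5  0.1 -0.7] M [-0.13  0.08  0.08] w 0.757 q [-1.35  0.1   1.19  1.77 -0.1   1.33 -0.08]
shift(tool mm) [-468.5  -67.8   -2.9] tilt [ 0.24 -0.22  0.  ] yheading 3.1 q7 -0.08 turn z 10.6 or -169.4
knife 0.87 2980 px [343. 173.] mid [0.543  0.0988] len 0.174 heading 93.0 w-y 0.025 w+y 0.018
tweezers 0.79 1446 px [268. 179.] mid [0.463  0.0938] len 0.154 heading 93.6 w-y 0.023 w+y 0.01
flat_brush 0.7 3695 px [378. 151.] mid [0.5793 0.1025] len 0.171 heading 92.9 w-y 0.017 w+y 0.039
round_brush 0.52 241 px [462. 211.] mid [ 0.4798 -0.4004] len 0.156 heading 82.1 w-y 0.016 w+y 0.01
stylus 0.71 158 px [396. 230.] mid [ 0.4256 -0.2003] len 0.14 heading 84.7 w-y 0.009 w+y 0.009
stylus 0.56 1536 px [208. 229.] mid [0.441  0.3532] len 0.152 heading 133.5 w-y 0.069 w+y 0.071
```

View pics/w16.png

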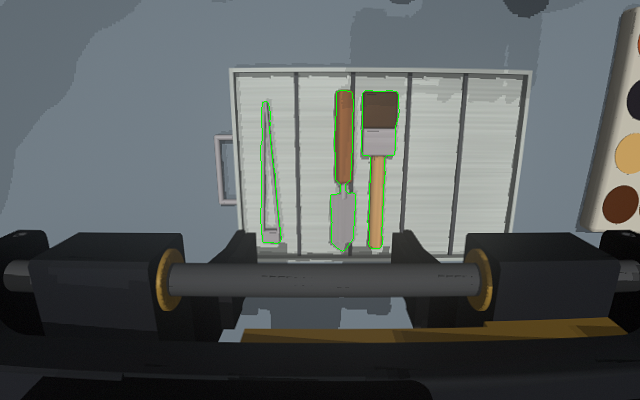

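The knife is at (343,170), about 22 mm toward bay 3. It was either knocked or dragged. The other two tools are right. I re-grip it gently between the neighbours and move it back.

```bash
python3 - <<'E'
from h import *
s=st();p=np.array([.5432,.0988])+EY*.0055;print(p);go(p[0],p[1],.1,3.0)
s,im,d=shot('wrist');tool('wrist','knife',.012,s,im)
v,u=np.mgrid[80:230,300:400];u=u.ravel();v=v.ravel();ok=d[v,u]>0;W=px2w('wrist',np.c_[u,v][ok],s,d=d)
for y in (.1,.11,.13,.15,.17):
    k=(abs(W[:,1]-y)<.004)&(W[:,2]>.010)&(W[:,0]<.562);print(y,k.sum(),W[k][:,0].min(),W[k][:,0].max(),np.percentile(W[k][:,2],95))
E
```

```text
t 40.52 p [0.5202 0.1007 0.2358] x [-0.053  0.999 -0.002] y [ 0.999  0.053 -0.002] z [-0.002 -0.002 -1.   ] F [0.1 0.7 0.3] M [-0.14  0.04 -0.  ] w 0.982 q [-1.35  0.11  1.19  1.78 -0.1   1.33 -0.08]
[0.54290257 0.10429195]
shift(tool mm) [  2.5  23.1 135.8] tilt [-0.1   0.09  0.  ] yheading 3.1 q7 -0.08 turn z 0.1 or -179.9
knife 0.98 3233 px [341. 176.] mid [0.5377 0.0988] len 0.173 heading 92.8 w-y 0.032 w+y 0.018
0.1 118 0.5295877375487876 0.5455203132021453 0.021156745391091126
0.11 129 0.5289387350611765 0.5457232310103536 0.021061701644158846
0.13 151 0.5277200032183775 0.5619173227806612 0.021255513569293283
0.15 163 0.5265243304666163 0.5619755325351352 0.0212154129730606
0.17 191 0.5253580197010728 0.5615738290315713 0.021041130146149584
```

```bash
python3 - <<'E'
from h import *
st();go(.5373,.1035,.06,2.8)
E
```

```text
t 40.62 p [0.5206 0.1008 0.2363] x [-0.053  0.999 -0.001] y [ 0.999  0.053 -0.001] z [-0.001 -0.001 -1.   ] F [-0.3 -0.4  0.5] M [-0.06  0.11 -0.01] w 0.997 q [-1.35  0.11  1.19  1.78 -0.1   1.33 -0.08]
shift(tool mm) [  2.   17.  176.3] tilt [-0.06  0.06  0.  ] yheading 3.1 q7 -0.08 turn z 0.3 or -179.7
```

{"op": "arm_command", "data": {"motion": [[[2, 17, 20], [0, 0, 0], 0.69], [[0, 0, 35], [0, 0, 0], 0.69], [[0, 0, 35], [0, 0, 0], 0.69], [[0, 0, 30], [0, 0, 0], 0.69], [[0, 0, 30], [0, 0, 0], 0.69], [[0, 0, 26], [0, 0, 0], 0.69], [[0, 0, 0], [0, 0, 0], 0.69], [[0, 0, 0], [0, 0, 0], 0.69]]}}

```text
time: 41.28
position: [0.5369, 0.1032, 0.0601]
tool_rot: [-2.162, -2.279, 0.005]
ft_force: [-0.6, 0.8, 0.2]
grip_width: 0.476
```

```bash
python3 - <<'E'
from h import *
st();go(.5373,.1035,.0235,2.8)
s,im,d=shot('wrist','w17.png')
E
```

```text
t 41.28 p [0.5369 0.1032 0.0601] x [-0.053  0.999 -0.002] y [ 0.999  0.053 -0.003] z [-0.003 -0.002 -1.   ] F [-0.6  0.8  0.2] M [-0.07  0.    0.03] w 0.476 q [-1.11  0.43  1.04  1.93 -0.42  1.03  0.17]
shift(tool mm) [ 0.4  0.5 36.6] tilt [-0.15  0.12  0.  ] yheading 3.0 q7 0.17 turn z 0.2 or -179.8
```

View pics/w17.png

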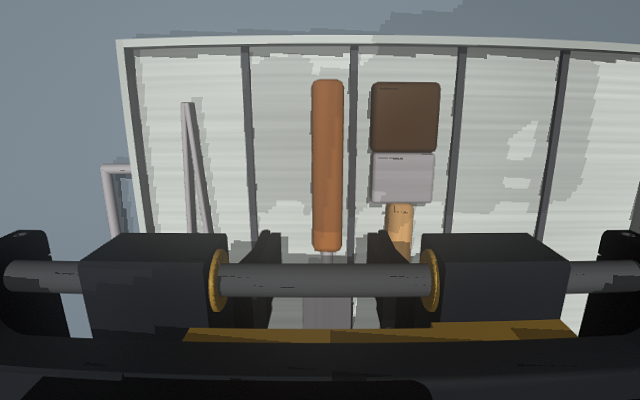

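{"op": "arm_command", "data": {"motion": [[[2.5, 0.5, 0], [0, 0, 0], 0.69], [[0, 0, 0], [0, 0, 0], 0.69], [[0, 0, 0], [0, 0, 0], 0.69], [[0, 0, 20], [0, 0, 0], 0.69], [[0, 0, 11], [0, 0, 0], 0.69], [[0, 0, 5], [0, 0, 0], 0.69], [[0, 0, 0], [0, 0, 0], 0.69]]}}

```text
time: 41.92
position: [0.5372, 0.1063, 0.0241]
tool_rot: [-2.16, -2.28, 0.003]
ft_force: [0.0, 1.1, 0.1]
grip_width: 0.311
```

```bash
python3 - <<'E'
from h import *
st();go(.5373,.1035,.0228,2.8)
E
```

```text
t 41.92 p [0.5372 0.1063 0.0241] x [-0.054  0.999 -0.001] y [ 0.999  0.054 -0.002] z [-0.002 -0.001 -1.   ] F [0.  1.1 0.1] M [-0.11 -0.01 -0.  ] w 0.311 q [-1.07  0.48  0.99  1.95 -0.48  0.97  0.21]
shift(tool mm) [-2.8 -0.   1.3] tilt [-0.12  0.03  0.  ] yheading 3.1 q7 0.21 turn z 0.3 or -179.7
```

{"op": "arm_command", "data": {"motion": [[[0, 0, 0.5], [0, 0, 0], 1], [[0, 0, 0], [0, 0, 0], 1], [[0, 0, 0], [0, 0, 0], 1], [[0, 0, 0], [0, 0, 0], 1], [[0, 0, 0], [0, 0, 0], 1], [[0, 0, -7], [0, 0, 0], 1], [[0, 0, -7], [0, 0, 0], 1], [[0, 0, 0], [0, 0, 0], 1]]}}

```text
time: 42.58
position: [0.5392, 0.1066, 0.0401]
tool_rot: [2.16, 2.279, 0.004]
ft_force: [0.5, 0.1, -1.2]
grip_width: 0.192
```

```bash
python3 - <<'E'
from h import *
st();b=bay(2);go(b[0],b[1],.038,3.1)
E
```

```text
t 42.58 p [0.5392 0.1066 0.0401] x [-0.054  0.999  0.001] y [0.999 0.054 0.002] z [ 0.002  0.001 -1.   ] F [ 0.5  0.1 -1.2] M [-0.12  0.01 -0.02] w 0.192 q [-1.08  0.46  1.01  1.94 -0.46  0.99  0.19]
shift(tool mm) [ -7.2 -18.5   2. ] tilt [ 0.13 -0.05  0.  ] yheading 3.1 q7 0.19 turn z -0.0 or 180.0
```

{"op": "arm_command", "data": {"motion": [[[-3.5, -9, 0], [0, 0, 0], 1], [[-3.5, -8.5, 0], [0, 0, 0], 1], [[0, 0, 8], [0, 0, 0], 1], [[0, 0, 5], [0, 0, 0], 1], [[0, 0, 1.5], [0, 0, 0], 1], [[0, 0, 0], [0, 0, 0], 1]]}}

```text
time: 43.08
position: [0.5198, 0.0985, 0.024]
tool_rot: [-2.159, -2.278, 0.003]
ft_force: [-6.3, -0.6, 12.5]
grip_width: 0.198
```

```bash
python3 - <<'E'
from h import *
st();b=bay(2);go(b[0],b[1],.0235,3.1)
E
```

```text
t 43.08 p [0.5198 0.0985 0.024 ] x [-0.054  0.999  0.001] y [ 0.999  0.054 -0.004] z [-0.004  0.001 -1.   ] F [-6.3 -0.6 12.5] M [-0.23  1.47  0.01] w 0.198 q [-1.09  0.44  1.01  1.99 -0.46  0.96  0.2 ]
shift(tool mm) [-0.1  1.3  0.5] tilt [-0.21 -0.05  0.  ] yheading 3.1 q7 0.20 turn z -0.0 or 180.0
```

{"op": "arm_command", "data": {"motion": [[[0, 1, -1], [0, 0, 0], 1], [[0, 0, 0], [0, 0, 0], 0.7], [[0, 0, 0], [0, 0, 0], 0.7], [[0, 0, 0], [0, 0, 0], 0.7], [[0, 0, 0], [0, 0, 0], 0.7], [[0, 0, 0], [0, 0, 0], 0.7]]}}

```text
time: 43.58
position: [0.5219, 0.0986, 0.0248]
tool_rot: [2.161, 2.28, -0.0]
ft_force: [-0.4, -0.5, 0.1]
grip_width: 0.297
```

```bash
python3 - <<'E'
from h import *
st();shot('wrist','w18.png')
E
```

```text
t 43.58 p [0.5219 0.0986 0.0248] x [-0.054  0.999 -0.   ] y [ 0.999  0.054 -0.   ] z [-0. -0. -1.] F [-0.4 -0.5  0.1] M [-0.1   0.09  0.02] w 0.297 q [-1.09  0.44  1.01  1.99 -0.46  0.96  0.2 ]
```

View pics/w18.png

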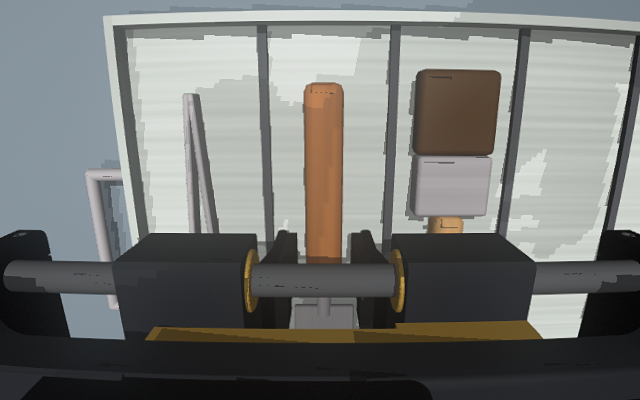

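The knife handle is centred in bay 2 (323,170) and clear of both fingers. I rise straight up.

{"op": "arm_command", "data": {"motion": [[[0, 0, -10], [0, 0, 0], 0.7], [[0, 0, -20], [0, 0, 0], 0.7], [[0, 0, -35], [0, 0, 0], 0.7], [[0, 0, -40], [0, 0, 0], 0.3], [[0, 0, -40], [0, 0, 0], 0], [[0, 0, -40], [0, 0, 0], 0], [[0, 0, 0], [0, 0, 0], 0], [[0, 0, 0], [0, 0, 0], 0]]}}

```text
time: 44.3
position: [0.5236, 0.0989, 0.2128]
tool_rot: [2.161, 2.28, 0.009]
ft_force: [-0.1, -0.0, -0.7]
grip_width: 0.593
```

```bash
python3 - <<'E'
from h import *
optics.get_image('top');optics.get_image('top')
s=st();go(.48,-.37,.2,-7.5)
s,im,d=shot('wrist');tool('wrist','knife',.012,s,im);tool('wrist','tweezers',.011,s,im);tool('wrist','flat_brush',.011,s,im);cv2.imwrite('pics/w19.png',im)
for i in (1,2,3):print(bay(i))
E
```

```text
t 44.4 p [0.5214 0.0987 0.2097] x [-0.054  0.999  0.001] y [ 0.999  0.054 -0.001] z [-0.001  0.001 -1.   ] F [ 0.1  0.1 -0.6] M [-0.13  0.05 -0.03] w 0.685 q [-1.32  0.14  1.18  1.81 -0.14  1.28 -0.04]
shift(tool mm) [-465.8  -66.6    9.4] tilt [-0.05 -0.05  0.  ] yheading 3.1 q7 -0.04 turn z 10.6 or -169.4
knife 0.78 3521 px [324. 185.] mid [0.5211 0.0925] len 0.17 heading 93.1 w-y 0.029 w+y 0.017
tweezers 0.65 1458 px [266. 181.] mid [0.4632 0.0942] len 0.154 heading 94.0 w-y 0.02 w+y 0.009
flat_brush 0.8 4168 px [384. 151.] mid [0.5791 0.1014] len 0.172 heading 93.0 w-y 0.014 w+y 0.038
[0.46316975 0.09532686]
[0.52108487 0.09846343]
[0.579  0.1016]
```

View pics/w19.png

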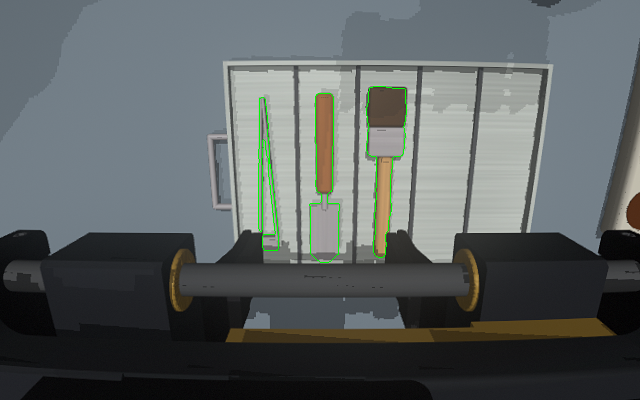

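{"op": "arm_command", "data": {"motion": [[[-36, -5.1, 0], [0, 0, 0], 0], [[-36, -5.1, 0], [0, 0, 0], 0], [[-36, -5.1, 0], [0, 0, 0], 0], [[-36, -5.1, 0], [0, 0, 0], 0], [[-36, -5.1, 0], [0, 0, 0], 0], [[-36, -5.1, 0], [0, 0, 0], 0], [[-36, -5.1, 0], [0, 0, 0], 0], [[-36, -5.1, 0], [0, 0, 0], 0]]}}

```text
time: 45.27
position: [0.4959, -0.1927, 0.2093]
tool_rot: [-2.16, -2.28, 0.0]
ft_force: [0.2, -0.2, -0.4]
grip_width: 1.0
```

```bash
python3 - <<'E'
from h import *
st();go(.48,-.375,.13,-7.5)
E
```

```text
t 45.27 p [ 0.4959 -0.1927  0.2093] x [-0.054  0.999  0.001] y [ 0.999  0.054 -0.001] z [-0.001  0.001 -1.   ] F [ 0.2 -0.2 -0.4] M [-0.18 -0.    0.03] w 1.0 q [-0.78  0.16  1.21  1.81 -0.16  1.28  0.53]
shift(tool mm) [-181.2  -25.6   79.2] tilt [-0.05 -0.04  0.  ] yheading 3.1 q7 0.53 turn z 10.6 or -169.4
```

{"op": "arm_command", "data": {"motion": [[[-30.2, -4.3, 13.2], [0, 0, 0], 0], [[-30.2, -4.3, 13.2], [0, 0, 0], 0], [[-30.2, -4.3, 13.2], [0, 0, 0], 0], [[-30.2, -4.3, 13.2], [0, 0, 0], 0], [[-30.2, -4.3, 13.2], [0, 0, 0], 0.2], [[-30.2, -4.2, 13.2], [0, 0, 5.3], 0.45], [[0, 0, 0], [0, 0, 5.3], 0.45], [[0, 0, 0], [0, 0, 0], 0.45]]}}

```text
time: 45.93
position: [0.4778, -0.376, 0.1286]
tool_rot: [-2.369, -2.059, 0.006]
ft_force: [0.5, 0.0, 0.7]
grip_width: 0.783
```

{"op": "arm_command", "data": {"motion": [[[0, 0, 0], [0, 0, 0], 0.45], [[0, 0, 0], [0, 0, 0], 0.45]]}}

```text
time: 46.1
position: [0.4814, -0.3723, 0.1304]
tool_rot: [-2.358, -2.075, -0.0]
ft_force: [1.0, 0.1, -0.7]
grip_width: 0.633
```

```bash
python3 - <<'E'
from h import *
st();
s,im,d=shot('wrist');tool('wrist','round_brush',.0065,s,im);cv2.imwrite('pics/w20.png',im)
go(.4805,-.392,.018,-7.6)
E
```

```text
t 46.1 p [ 0.4814 -0.3723  0.1304] x [0.127 0.992 0.001] y [ 0.992 -0.127 -0.001] z [-0.     0.001 -1.   ] F [ 1.   0.1 -0.7] M [-0.13 -0.06 -0.04] w 0.633 q [-0.23  0.51  1.1   1.72 -0.48  1.22  0.87]
round_brush 0.79 2600 px [327. 206.] mid [ 0.4788 -0.4015] len 0.167 heading 82.2 w-y 0.013 w+y 0.014
shift(tool mm) [-20.1   1.1 112.9] tilt [ 0.04 -0.05  0.  ] yheading -7.3 q7 0.86 turn z 0.3 or -179.7
```

View pics/w20.png

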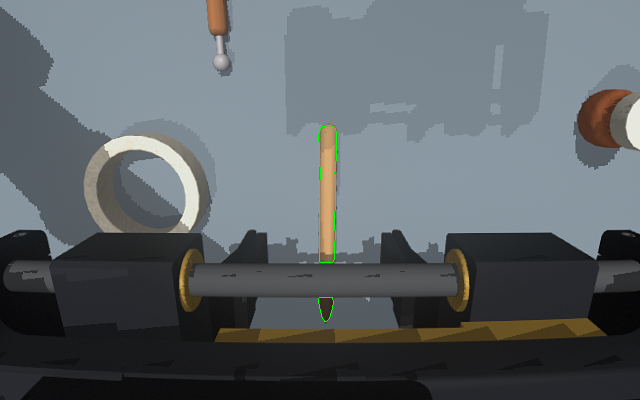

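{"op": "arm_command", "data": {"motion": [[[-20.5, 0.7, 25], [0, 0, 0.3], 0.5], [[0, 0, 35], [0, 0, 0], 0.5], [[0, 0, 28], [0, 0, 0], 0.5], [[0, 0, 14], [0, 0, 0], 0.5], [[0, 0, 7], [0, 0, 0], 0.5], [[0, 0, 2.5], [0, 0, 0], 0.5], [[0, 0, 0], [0, 0, 0], 0.5]]}}

```text
time: 46.78
position: [0.4796, -0.3939, 0.0201]
tool_rot: [2.366, 2.065, 0.001]
ft_force: [-0.6, -0.3, 0.0]
grip_width: 0.501
```

```bash
python3 - <<'E'
from h import *
st();
go(.480,-.393,.0175,-7.8)
E
```

```text
t 46.78 p [ 0.4796 -0.3939  0.0201] x [ 0.135  0.991 -0.   ] y [ 0.991 -0.135  0.001] z [ 0.001 -0.001 -1.   ] F [-0.6 -0.3  0. ] M [-0.06  0.1  -0.01] w 0.501 q [-0.1   0.65  0.98  1.77 -0.62  1.06  0.97]
shift(tool mm) [0.9 0.3 2.6] tilt [ 0.06  0.02 -0.  ] yheading -7.8 q7 0.97 turn z 0.0 or -180.0
```

{"op": "arm_command", "data": {"motion": [[[0.8, 0.3, 2.2], [0, 0, 0], 0.6], [[0, 0, 0], [0, 0, 0], 1], [[0, 0, 0], [0, 0, 0], 1], [[0, 0, 0], [0, 0, 0], 1], [[0, 0, 0], [0, 0, 0], 1], [[0, 0, 0], [0, 0, 0], 1], [[0, 0, 0], [0, 0, 0], 1], [[0, 0, 0], [0, 0, 0], 1]]}}

```text
time: 47.45
position: [0.4794, -0.3933, 0.0174]
tool_rot: [2.368, 2.064, 0.001]
ft_force: [-0.1, 0.2, 2.5]
grip_width: 0.148
```

{"op": "arm_command", "data": {"motion": [[[0, 0, 0], [0, 0, 0], 1], [[0, 0, 0], [0, 0, 0], 1]]}}

```text
time: 47.62
position: [0.4794, -0.3933, 0.0174]
tool_rot: [2.368, 2.064, 0.001]
ft_force: [-0.1, 0.4, 3.2]
grip_width: 0.146
```

```bash
python3 - <<'E'
from h import *
st();
b=bay(4)+EY*.0095;print(b);go(b[0],b[1],.1,3.1)
E
```

```text
t 47.62 p [ 0.4794 -0.3933  0.0174] x [ 0.136  0.991 -0.   ] y [ 0.991 -0.136  0.001] z [ 0.001 -0.    -1.   ] F [-0.1  0.4  3.2] M [0.09 0.07 0.02] w 0.146 q [-0.1   0.66  0.98  1.77 -0.62  1.05  0.97]
[0.63640138 0.11422267]
shift(tool mm) [524.2  86.4 -82.5] tilt [ 0.03  0.   -0.  ] yheading -7.8 q7 0.97 turn z -10.9 or 169.1
```

{"op": "arm_command", "data": {"motion": [[[0, 0, -15], [0, 0, 0], 1], [[0, 0, -30], [0, 0, 0], 1], [[0, 0, -37], [0, 0, 0], 1], [[37.4, 6.2, 0], [0, 0, 0], 1], [[37.4, 6.2, 0], [0, 0, 0], 1], [[37.4, 6.2, 0], [0, 0, 0], 1], [[37.4, 6.2, 0], [0, 0, 0], 1], [[37.4, 6.2, 0], [0, 0, 0], 1]]}}

```text
time: 48.28
position: [0.5355, -0.2106, 0.0998]
tool_rot: [2.368, 2.064, 0.001]
ft_force: [2.2, -0.0, 0.9]
grip_width: 0.148
```

{"op": "arm_command", "data": {"motion": [[[37.4, 6.2, 0], [0, 0, 0], 1], [[37.4, 6.2, 0], [0, 0, 0], 1], [[37.4, 6.2, 0], [0, 0, 0], 1], [[37.4, 6.2, 0], [0, 0, 0], 1], [[37.4, 6.2, 0], [0, 0, 0], 1], [[37.4, 6.2, 0], [0, 0, 0], 1], [[37.4, 6.2, 0], [0, 0, 0], 1], [[37.4, 6.2, 0], [0, 0, 0], 1]]}}

```text
time: 48.95
position: [0.6255, 0.0794, 0.0999]
tool_rot: [2.368, 2.065, 0.001]
ft_force: [0.9, -0.5, -0.7]
grip_width: 0.147
```

{"op": "arm_command", "data": {"motion": [[[38, 6, 0], [0, 0, 0], 1], [[0, 0, 0], [0, 0, -5.5], 1], [[0, 0, 0], [0, 0, -5.4], 1], [[0, 0, 0], [0, 0, 0], 1], [[0, 0, 0], [0, 0, 0], 1]]}}

```text
time: 49.37
position: [0.6364, 0.1138, 0.0997]
tool_rot: [2.165, 2.277, 0.0]
ft_force: [-0.5, 0.4, -0.5]
grip_width: 0.146
```

```bash
python3 - <<'E'
from h import *
s=st();b=bay(4)+EY*.0095;go(b[0],b[1],.0218,3.1)
s,im,d=shot('wrist','w21.png')
E
```

```text
t 49.37 p [0.6364 0.1138 0.0997] x [-0.05   0.999  0.   ] y [0.999 0.05  0.   ] z [ 0.  0. -1.] F [-0.5  0.4 -0.5] M [-0.09  0.05  0.01] w 0.146 q [-0.95  0.59  0.99  1.65 -0.53  1.19  0.22]
shift(tool mm) [ 0.4  0.  77.9] tilt [ 0.02 -0.    0.  ] yheading 2.9 q7 0.22 turn z -0.2 or 179.8
```

View pics/w21.png

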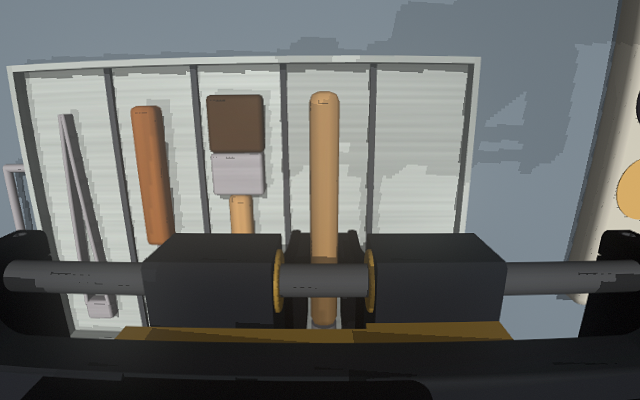

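The round brush is held straight over bay 4 (325,170). I lower and release it.

{"op": "arm_command", "data": {"motion": [[[0.4, 0, 30], [0, 0, 0], 1], [[0, 0, 25], [0, 0, 0], 1], [[0, 0, 13], [0, 0, 0], 1], [[0, 0, 6], [0, 0, 0], 1], [[0, 0, 3.5], [0, 0, 0], 1], [[0, 0, 0], [0, 0, 0], 1], [[0, 0, 0], [0, 0, 0], 1]]}}

```text
time: 50.0
position: [0.6374, 0.1145, 0.0228]
tool_rot: [2.161, 2.278, 0.003]
ft_force: [0.6, 0.3, 0.1]
grip_width: 0.143
```

```bash
python3 - <<'E'
from h import *
s=st();b=bay(4)+EY*.0095;go(b[0],b[1],.0218,3.1)
E
```

```text
t 50.0 p [0.6374 0.1145 0.0228] x [-0.053  0.999  0.   ] y [0.999 0.053 0.002] z [ 0.002  0.    -1.   ] F [0.6 0.3 0.1] M [-0.08  0.04 -0.02] w 0.143 q [-0.9   0.68  0.92  1.7  -0.6   1.08  0.27]
shift(tool mm) [-0.2 -1.   1. ] tilt [ 0.12 -0.01  0.  ] yheading 3.0 q7 0.27 turn z -0.1 or 179.9
```

{"op": "arm_command", "data": {"motion": [[[0, 0, 0.5], [0, 0, 0], 1], [[0, 0, 0], [0, 0, 0], 0.72], [[0, 0, 0], [0, 0, 0], 0.72], [[0, 0, 0], [0, 0, 0], 0.72], [[0, 0, 0], [0, 0, 0], 0.72], [[0, 0, -10], [0, 0, 0], 0.72], [[0, 0, -20], [0, 0, 0], 0.72], [[0, 0, -35], [0, 0, 0], 0.72]]}}

```text
time: 50.67
position: [0.6339, 0.1146, 0.0842]
tool_rot: [-2.159, -2.278, 0.008]
ft_force: [0.5, 0.3, 0.5]
grip_width: 0.277
```

{"op": "arm_command", "data": {"motion": [[[0, 0, -40], [0, 0, 0], 0], [[0, 0, -40], [0, 0, 0], 0], [[0, 0, -30], [0, 0, 0], 0], [[0, 0, 0], [0, 0, 0], 0], [[0, 0, 0], [0, 0, 0], 0], [[0, 0, 0], [0, 0, 0], 0]]}}

```text
time: 51.17
position: [0.6359, 0.1149, 0.1958]
tool_rot: [-2.16, -2.28, 0.0]
ft_force: [0.5, -0.4, -0.3]
grip_width: 0.647
```

```bash
python3 - <<'E'
from h import *
s=st();go(.4262,-.18,.13,-5.3)
s,im,d=shot('wrist');
for n in ['round_brush','knife','flat_brush','tweezers']: tool('wrist',n,.011,s,im)
cv2.imwrite('pics/w22.png',im)
s,im,d=shot('top');
for n,L in TL[4:]: tool('top',n,L,s,im)
E
```

```text
t 51.17 p [0.6359 0.1149 0.1958] x [-0.054  0.999  0.001] y [ 0.999  0.054 -0.001] z [-0.001  0.001 -1.   ] F [ 0.5 -0.4 -0.3] M [-0.05  0.   -0.02] w 0.647 q [-0.99  0.51  1.06  1.55 -0.45  1.35  0.17]
shift(tool mm) [-283.2 -225.2   65.8] tilt [-0.03 -0.03  0.  ] yheading 3.1 q7 0.17 turn z 8.4 or -171.6
round_brush 0.69 2285 px [325. 175.] mid [0.6363 0.1099] len 0.16 heading 93.2 w-y 0.012 w+y 0.014
round_brush 0.42 3386 px [204. 186.] mid [0.5212 0.0999] len 0.156 heading 94.0 w-y 0.025 w+y 0.02
knife 0.81 3423 px [204. 186.] mid [0.5212 0.1004] len 0.155 heading 94.3 w-y 0.027 w+y 0.02
knife 0.56 46108 px [276. 155.] mid [0.573  0.1339] len 0.333 heading 179.4 w-y 0.175 w+y 0.152
flat_brush 0.65 4138 px [263. 157.] mid [0.5792 0.1073] len 0.162 heading 93.7 w-y 0.009 w+y 0.037
tweezers 0.63 1727 px [145. 175.] mid [0.4632 0.1115] len 0.119 heading 94.0 w-y 0.021 w+y 0.011
stylus 0.7 222 px [367. 124.] mid [ 0.7578 -0.1307] len 0.063 heading 170.8 w-y 0.036 w+y 0.036
stylus 0.52 202 px [398. 231.] mid [ 0.4254 -0.2003] len 0.14 heading 84.4 w-y 0.015 w+y 0.01
```

View pics/w22.png

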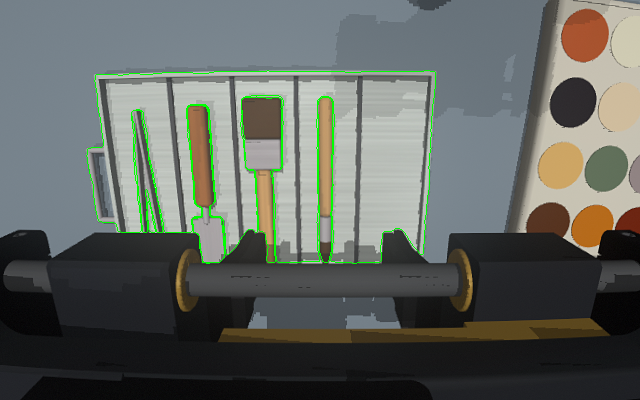

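{"op": "arm_command", "data": {"motion": [[[-28.3, -22.5, 0], [0, 0, 0], 0], [[-28.3, -22.5, 0], [0, 0, 0], 0], [[-28.3, -22.5, 6], [0, 0, 0], 0], [[-28.3, -22.5, 8], [0, 0, 0], 0], [[-28.3, -22.5, 8], [0, 0, 0], 0], [[-28.3, -22.5, 8], [0, 0, 0], 0], [[-28.3, -22.5, 8], [0, 0, 0], 0.3], [[-28.3, -22.5, 8], [0, 0, 0], 0.45]]}}

```text
time: 52.18
position: [0.4675, -0.1222, 0.1494]
tool_rot: [-2.161, -2.28, -0.0]
ft_force: [0.7, -0.5, -0.2]
grip_width: 0.922
```

```bash
python3 - <<'E'
from h import *
s=st();go(.4262,-.18,.11,-5.3)
E
```

```text
t 52.18 p [ 0.4675 -0.1222  0.1494] x [-0.054  0.999  0.   ] y [ 0.999  0.054 -0.   ] z [-0.  0. -1.] F [ 0.7 -0.5 -0.2] M [-0.12  0.09  0.  ] w 0.922 q [-0.98  0.01  1.2   2.   -0.01  1.14  0.29]
shift(tool mm) [-55.5 -44.3  39.4] tilt [-0.   -0.02  0.  ] yheading 3.1 q7 0.29 turn z 8.4 or -171.6
```

{"op": "arm_command", "data": {"motion": [[[0, 0, 25], [0, 0, 0], 0.45], [[0, 0, 15], [0, 0, 0], 0.45], [[-18.5, -14.8, 0], [0, 0, 0], 0.45], [[-18.5, -14.8, 0], [0, 0, 0], 0.45], [[-18.5, -14.7, 0], [0, 0, 4.2], 0.45], [[0, 0, 0], [0, 0, 4.2], 0.45], [[0, 0, 0], [0, 0, 0], 0.45], [[0, 0, 0], [0, 0, 0], 0.45]]}}

```text
time: 52.85
position: [0.4276, -0.1786, 0.1101]
tool_rot: [-2.32, -2.117, -0.001]
ft_force: [0.9, 0.0, -0.8]
grip_width: 0.552
```

```bash
python3 - <<'E'
from h import *
st();
s,im,d=shot('wrist');tool('wrist','stylus',.0065,s,im);cv2.imwrite('pics/w23.png',im)
go(.4258,-.2,.0175,-5.3)
E
```

```text
t 52.85 p [ 0.4276 -0.1786  0.1101] x [0.091 0.996 0.001] y [ 0.996 -0.091  0.   ] z [ 0.     0.001 -1.   ] F [ 0.9  0.  -0.8] M [-0.13  0.08 -0.  ] w 0.552 q [-0.84  0.01  1.21  2.08 -0.01  1.06  0.28]
stylus 0.59 2311 px [325. 211.] mid [ 0.4253 -0.1996] len 0.145 heading 84.8 w-y 0.012 w+y 0.012
shift(tool mm) [-21.9  -0.1  92.6] tilt [ 0.    0.01 -0.  ] yheading -5.2 q7 0.28 turn z 0.1 or -179.9
```

View pics/w23.png

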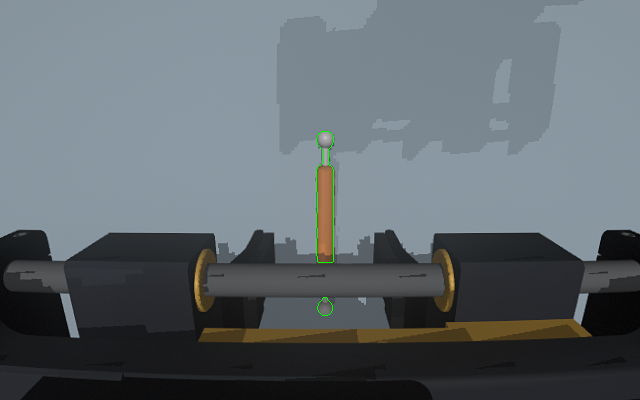

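The stylus is centred between the jaws (325), with a ball at each end. I descend.

{"op": "arm_command", "data": {"motion": [[[-21, -0.4, 20], [0, 0, 0], 0.5], [[0, 0, 30], [0, 0, 0], 0.5], [[0, 0, 25], [0, 0, 0], 0.5], [[0, 0, 10], [0, 0, 0], 0.5], [[0, 0, 5], [0, 0, 0], 0.5], [[0, 0, 0], [0, 0, 0], 0.5], [[0, 0, 0], [0, 0, 0], 0.5]]}}

```text
time: 53.53
position: [0.4257, -0.1997, 0.0204]
tool_rot: [2.32, 2.117, -0.0]
ft_force: [-0.4, -0.5, 0.7]
grip_width: 0.5
```

```bash
python3 - <<'E'
from h import *
st();go(.4255,-.1996,.0175,-5.2)
E
```

```text
t 53.53 p [ 0.4257 -0.1997  0.0204] x [ 0.092  0.996 -0.001] y [ 0.996 -0.092  0.   ] z [ 0.    -0.001 -1.   ] F [-0.4 -0.5  0.7] M [-0.05  0.04  0.01] w 0.5 q [-0.6   0.31  1.09  2.14 -0.35  0.89  0.61]
shift(tool mm) [ 0.  -0.2  2.9] tilt [ 0.02  0.03 -0.  ] yheading -5.3 q7 0.61 turn z -0.1 or 179.9
```

{"op": "arm_command", "data": {"motion": [[[0, 0, 2.5], [0, 0, 0], 0.6], [[0, 0, 0], [0, 0, 0], 1], [[0, 0, 0], [0, 0, 0], 1], [[0, 0, 0], [0, 0, 0], 1], [[0, 0, 0], [0, 0, 0], 1], [[0, 0, 0], [0, 0, 0], 1], [[0, 0, 0], [0, 0, 0], 1], [[0, 0, 0], [0, 0, 0], 1]]}}

```text
time: 54.2
position: [0.4254, -0.1996, 0.0178]
tool_rot: [2.322, 2.116, 0.001]
ft_force: [-0.4, 0.9, 2.8]
grip_width: 0.15
```

{"op": "arm_command", "data": {"motion": [[[0, 0, 0], [0, 0, 0], 1], [[0, 0, 0], [0, 0, 0], 1], [[0, 0, -15], [0, 0, 0], 1], [[0, 0, -30], [0, 0, 0], 1], [[0, 0, -35], [0, 0, 0], 1]]}}

```text
time: 54.62
position: [0.4229, -0.1998, 0.0966]
tool_rot: [-2.322, -2.113, 0.01]
ft_force: [0.8, 1.1, 0.5]
grip_width: 0.149
```

```bash
python3 - <<'E'
from h import *
st();b=bay(5);print(b);go(b[0],b[1],.1,3.1)
E
```

```text
t 54.62 p [ 0.4229 -0.1998  0.0966] x [ 0.094  0.996 -0.003] y [ 0.996 -0.094 -0.006] z [-0.006 -0.002 -1.   ] F [0.8 1.1 0.5] M [ 0.06 -0.05 -0.04] w 0.149 q [-0.76  0.09  1.2   2.08 -0.1   1.03  0.4 ]
[0.69483025 0.10787314]
shift(tool mm) [331.8 241.9  -5.8] tilt [-0.34  0.17  0.  ] yheading -5.4 q7 0.40 turn z -8.5 or 171.5
```

{"op": "arm_command", "data": {"motion": [[[30.1, 21.8, 0], [0, 0, 0], 1], [[30.1, 21.8, 0], [0, 0, 0], 1], [[30.1, 21.8, 0], [0, 0, 0], 1], [[30.1, 21.8, 0], [0, 0, 0], 1], [[30.1, 21.8, 0], [0, 0, 0], 1], [[30.1, 21.8, 0], [0, 0, 0], 1], [[30.1, 21.8, 0], [0, 0, 0], 1], [[30.1, 21.8, 0], [0, 0, 0], 1]]}}

```text
time: 55.28
position: [0.6217, 0.0255, 0.0967]
tool_rot: [-2.321, -2.116, 0.001]
ft_force: [0.1, -0.7, 1.2]
grip_width: 0.145
```

{"op": "arm_command", "data": {"motion": [[[30.1, 21.8, 0], [0, 0, 0], 1], [[30.1, 21.8, 0], [0, 0, 0], 1], [[30.1, 21.8, 0], [0, 0, 0], 1], [[0, 0, 0], [0, 0, -4.2], 1], [[0, 0, 0], [0, 0, -4.2], 1], [[0, 0, 0], [0, 0, 0], 1], [[0, 0, 0], [0, 0, 0], 1]]}}

```text
time: 55.87
position: [0.6943, 0.1072, 0.0969]
tool_rot: [-2.164, -2.277, 0.002]
ft_force: [-0.2, -0.5, 0.3]
grip_width: 0.148
```

```bash
python3 - <<'E'
from h import *
s=st();b=bay(5);go(b[0],b[1],.022,3.1)
s,im,d=shot('wrist','w24.png')
E
```

```text
t 55.87 p [0.6943 0.1072 0.0969] x [-0.051  0.999 -0.001] y [ 0.999  0.051 -0.001] z [-0.001 -0.001 -1.   ] F [-0.2 -0.5  0.3] M [-0.09  0.08 -0.02] w 0.148 q [-0.76  0.65  0.84  1.49 -0.5   1.23  0.19]
shift(tool mm) [ 0.7  0.6 74.9] tilt [-0.05  0.03  0.  ] yheading 2.9 q7 0.19 turn z -0.2 or 179.8
```

View pics/w24.png

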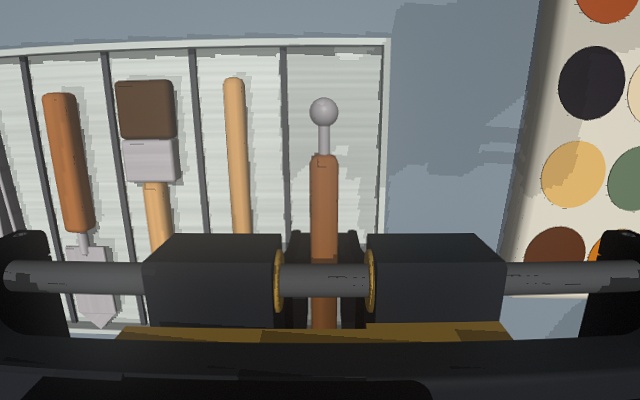

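{"op": "arm_command", "data": {"motion": [[[0.5, 0.3, 30], [0, 0, 0], 1], [[0, 0, 22], [0, 0, 0], 1], [[0, 0, 13], [0, 0, 0], 1], [[0, 0, 6], [0, 0, 0], 1], [[0, 0, 3], [0, 0, 0], 1], [[0, 0, 0], [0, 0, 0], 1], [[0, 0, 0], [0, 0, 0], 1]]}}

```text
time: 56.5
position: [0.6958, 0.1081, 0.0249]
tool_rot: [2.161, 2.279, 0.002]
ft_force: [-0.3, -0.7, -0.1]
grip_width: 0.147
```

```bash
python3 - <<'E'
from h import *
s=st();b=bay(5);go(b[0],b[1],.0222,3.1)
E
```

```text
t 56.5 p [0.6958 0.1081 0.0249] x [-0.053  0.999  0.   ] y [0.999 0.053 0.002] z [ 0.002  0.    -1.   ] F [-0.3 -0.7 -0.1] M [-0.06  0.06 -0.01] w 0.147 q [-0.74  0.73  0.79  1.53 -0.55  1.11  0.23]
shift(tool mm) [-0.2 -1.   2.7] tilt [ 0.11 -0.01  0.  ] yheading 3.0 q7 0.23 turn z -0.1 or 179.9
```

{"op": "arm_command", "data": {"motion": [[[0, 0, 0.4], [0, 0, 0], 1], [[0, 0, 0], [0, 0, 0], 0.72], [[0, 0, 0], [0, 0, 0], 0.72], [[0, 0, 0], [0, 0, 0], 0.72], [[0, 0, 0], [0, 0, 0], 0.72], [[0, 0, -10], [0, 0, 0], 0.72], [[0, 0, -20], [0, 0, 0], 0.72], [[0, 0, -35], [0, 0, 0], 0.72]]}}

```text
time: 57.17
position: [0.6923, 0.1083, 0.0857]
tool_rot: [-2.159, -2.277, 0.009]
ft_force: [0.2, 0.6, 0.4]
grip_width: 0.282
```

{"op": "arm_command", "data": {"motion": [[[0, 0, -40], [0, 0, 0], 0], [[0, 0, -40], [0, 0, 0], 0], [[0, 0, -40], [0, 0, 0], 0], [[0, 0, -40], [0, 0, 0], 0], [[0, 0, 0], [0, 0, 0], 0], [[0, 0, 0], [0, 0, 0], 0], [[0, 0, 0], [0, 0, 0], 0]]}}

```text
time: 57.75
position: [0.6947, 0.1082, 0.2485]
tool_rot: [-2.161, -2.28, -0.001]
ft_force: [-0.9, -0.0, -0.7]
grip_width: 0.723
```

```bash
python3 - <<'E'
from h import *
s=st()
s,im,d=shot('wrist');
for n in ['stylus','round_brush','knife','flat_brush','tweezers']: tool('wrist',n,.011,s,im)
cv2.imwrite('pics/w25.png',im)
s,im,d=shot('top','t25.png');s,im,d=shot('scene','s25.png')
E
```

```text
t 57.75 p [0.6947 0.1082 0.2485] x [-0.053  0.999  0.001] y [0.999 0.053 0.   ] z [ 0.     0.001 -1.   ] F [-0.9 -0.  -0.7] M [-0.08  0.04 -0.02] w 0.723 q [-0.78  0.55  0.9   1.31 -0.43  1.48  0.14]
stylus 0.97 1361 px [325. 164.] mid [0.6948 0.1094] len 0.143 heading 93.0 w-y 0.013 w+y 0.012
round_brush 0.62 1733 px [271. 159.] mid [0.6366 0.108 ] len 0.166 heading 92.9 w-y 0.012 w+y 0.014
round_brush 0.19 1708 px [117. 172.] mid [0.4642 0.0957] len 0.149 heading 93.6 w-y 0.024 w+y 0.012
knife 0.96 2686 px [166. 168.] mid [0.5206 0.1015] len 0.152 heading 93.4 w-y 0.031 w+y 0.021
flat_brush 0.57 3561 px [217. 150.] mid [0.5791 0.1018] len 0.17 heading 93.1 w-y 0.018 w+y 0.038
tweezers 0.74 1616 px [117. 170.] mid [0.4642 0.0963] len 0.148 heading 93.5 w-y 0.023 w+y 0.013
tweezers 0.68 39439 px [228. 152.] mid [0.5754 0.1204] len 0.34 heading 177.2 w-y 0.209 w+y 0.18
```

View pics/w25.png

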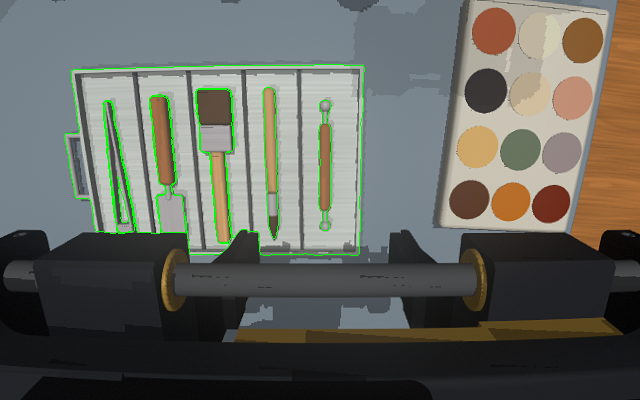

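View pics/t25.png

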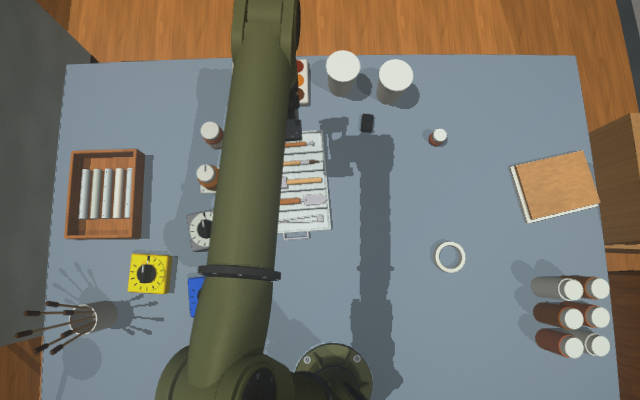

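View pics/s25.png

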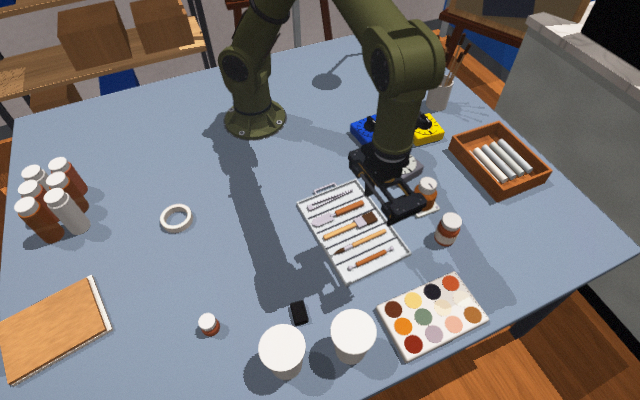

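All five tools lie in their bays in order. I move the arm clear for a final check of the cap, knob and bystanders.

{"op": "arm_command", "data": {"motion": [[[-38, -3, -5], [0, 0, 0], 0], [[-38, -3, -5], [0, 0, 0], 0], [[-38, -3, -5], [0, 0, 0], 0], [[-38, -3, -5], [0, 0, 0], 0], [[-38, -3, -5], [0, 0, 0], 0], [[-38, -3, -5], [0, 0, 0], 0], [[-38, -3, -5], [0, 0, 0], 0], [[-38, -3, -5], [0, 0, 0], 0]]}}

```text
time: 58.82
position: [0.687, -0.1982, 0.2883]
tool_rot: [-2.161, -2.28, -0.0]
ft_force: [0.7, 0.6, -0.7]
grip_width: 1.001
```

{"op": "arm_command", "data": {"motion": [[[0, 0, 0], [0, 0, 0], 0], [[0, 0, 0], [0, 0, 0], 0], [[0, 0, 0], [0, 0, 0], 0], [[0, 0, 0], [0, 0, 0], 0]]}}

```text
time: 59.15
position: [0.6879, -0.1945, 0.2876]
tool_rot: [-2.157, -2.282, -0.001]
ft_force: [0.1, 0.6, 0.1]
grip_width: 1.0
```

```bash
python3 - <<'E'
from h import *
s=st()
s,im,d=shot('top');
v,u=np.mgrid[120:260,170:260];u=u.ravel();v=v.ravel();ok=d[v,u]>0;W=px2w('top',np.c_[u,v][ok],d=d)
k=np.hypot(W[:,0]-.59,W[:,1]-.341)<.015;print('cap top z',np.percentile(W[k][:,2],[50,90]))
k=(W[:,2]>.060)&(np.hypot(W[:,0]-.4394,W[:,1]-.3505)<.05);print('knob',k.sum(),cv2.minAreaRect(W[k][:,:2].astype(np.float32)))
for n,L in TL:tool('top',n,.011,s,im)
for i,n in enumerate(['paint_pot','paint_jar','tape','eraser']):
    x=models.search_frame('top',n)[0];T=Tcw('top');print(n,np.round(T[:3,:3]@np.array(x['location'])+T[:3,3],3))
cv2.imwrite('pics/t26.png',cv2.resize(im[100:260,170:490],None,fx=2.5,fy=2.5,interpolation=cv2.INTER_CUBIC))
E
```

```text
t 59.15 p [ 0.6879 -0.1945  0.2876] x [-0.056  0.998  0.001] y [ 0.998  0.056 -0.   ] z [-0.     0.001 -1.   ] F [0.1 0.6 0.1] M [-0.11  0.   -0.05] w 1.0 q [-0.33  0.58  0.93  1.21 -0.45  1.56  0.57]
cap top z [0.10377068 0.10592446]
knob 98 ((0.438870370388031, 0.34965574741363525), (0.04994945600628853, 0.013812790624797344), 12.308802604675293)
tweezers 0.49 126 px [300. 219.] mid [0.4634 0.0899] len 0.148 heading 93.5 w-y 0.019 w+y 0.006
tweezers 0.29 221 px [290. 163.] mid [0.6365 0.1056] len 0.158 heading 93.0 w-y 0.01 w+y 0.013
knife 0.78 319 px [299. 200.] mid [0.521  0.0906] len 0.164 heading 93.4 w-y 0.023 w+y 0.014
flat_brush 0.92 394 px [287. 182.] mid [0.579  0.1004] len 0.163 heading 93.4 w-y 0.016 w+y 0.034
flat_brush 0.67 5853 px [291. 183.] mid [0.5727 0.1049] len 0.329 heading 1.2 w-y 0.2 w+y 0.205
round_brush 0.47 183 px [288. 163.] mid [0.6362 0.1101] len 0.148 heading 92.4 w-y 0.01 w+y 0.013
round_brush 0.2 5461 px [292. 182.] mid [0.5718 0.1044] len 0.328 heading 1.3 w-y 0.2 w+y 0.205
stylus 0.65 132 px [290. 144.] mid [0.6946 0.117 ] len 0.11 heading 93.2 w-y 0.013 w+y 0.013Traceback (most recent call last):
  File "<stdin>", line 9, in <module>
IndexError: list index out of range
```

```bash
python3 - <<'E'
from h import *
s,im,d=shot('top','t27.png')
shot('scene','s27.png')
E
```

```text
(no output)
```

View pics/t27.png

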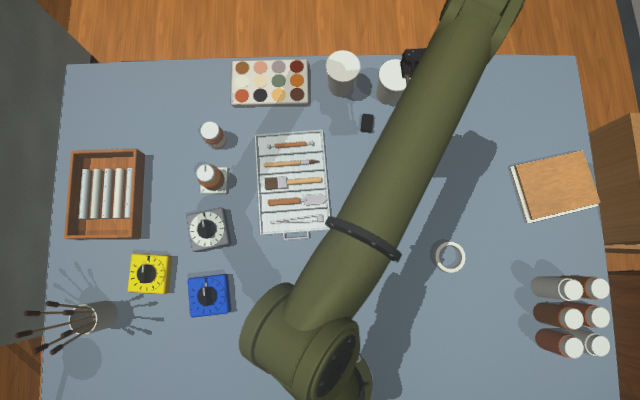

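View pics/s27.png

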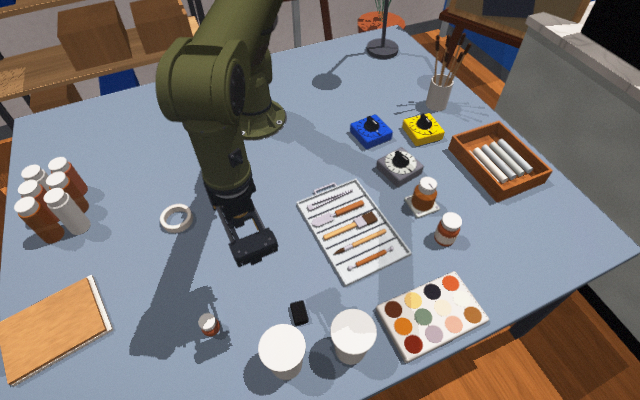

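The pictures show the tools in order, the knob pointer on the zero mark, the cap down and the bystanders where they were. The hand is well above everything, so I hand the job in.

```bash
python3 -c "
from bench import ctrl
print(ctrl.close_job(), ctrl.get_state()['time'])"
```

```text
the job is handed in; nothing more can be done
the job is handed in; nothing more can be done
```

The table is ready and the job is handed in, at about 60 s of the 210 s allowed; no verdict came back.

- **Cap:** I screwed it down about 5.6 rad to its stop. Its top reads 104 mm above the table, which is fully down.
- **Timer:** I turned the knob back to its zero stop. It measured 11.3° against the case's 11.2° right after release, and 12.3° in the last, coarser top view, so it is well within the limit.
- **Tools:** All five were present. Tweezers, palette knife, flat brush, round brush and stylus lie in bays 1 to 5. In the close wrist views each measured within about 2 mm of its bay centre across and a few mm along, and within about 1° of the bay direction.
- **Knife:** After its first placing it was about 17 mm off centre, either knocked or dragged. I gripped it again and centred it. While I set it down the contact force rose briefly to about 12 N.
- **Bystanders:** In the last two pictures the pot, jar, tape and eraser stand where they stood at the start, and the hand is clear of everything.

**Checks that failed or disagreed:** my numeric check of the bystander positions stopped with an error because the network did not find the paint pot in the last top view, so I judged the bystanders by eye. The last top view also measured some tools shorter than they are, which put their middles up to about 9 mm off along the bay. For those I rely on the wrist views.

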